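# Turn the pan handle in and cover the pan

## Task

The milk pan's handle sticks out to the front of the hob where someone could catch it. Swing the handle inward, towards the middle of the hob and about parallel to the hob's front edge, clear of the casserole, turning the pan on its spot without lifting it; then take the lid from the sloping wire rest and set it gently on the milk pan, level and properly seated. Leave the other pans and things where they are.

Things in the scene. Friction and masses are not known exactly. Their poses are not given: they have to be found in the camera images.
- milk_pan: small open metal milk pan, 145 mm across, rim 79 mm above the hob, one long brown handle; 0.5 to 0.9 kg, loose, slides. Origin at hob level below the handle's root, 63.5 mm from the pan's centre; z up; handle along -y, bowl on +y. Stands on the left or the right front ring; at the start its handle points over the hob's front edge (world -x, within 12 degrees).
- pan_centre (a point): centre of the milk pan's underside, at hob level
- pan_rim (a point): centre of the milk pan's mouth at rim height (79 mm above its underside). The mouth is free for 50 mm round this point.
- handle_root (a point): point on the middle of the milk pan's handle, 100 mm from the pan's centre (28 mm outside its wall), 66 mm above the hob; handle here about 36 mm wide at most and 26 mm tall (53 to 78 mm above the hob), rising outward by about 15 degrees
- handle_tip (a point): point in the hanging hole near the outer end of the milk pan's handle, 174 mm from the pan's centre (the handle ends 26 mm further out), 88 mm above the hob
- hob_middle (a point): fixed point on the hob surface (z = 0), half way between the left and the right front rings; its y axis runs parallel to the hob's front edge (along the world's y). A microwave hangs over the back half of the hob, across its whole width: its underside is 456 mm above the hob, its front 80 mm behind this point, and its door handle, on the right, stands 40 mm further forward.
- casserole: shallow open steel casserole, 190 mm across and 62 mm tall with two small loop handles that reach 131 mm from its centre; on the front ring that the milk pan does not use; loose. Origin at hob level, 50 mm in front (-x) of its centre. Leave alone.
- casserole_centre (a point): centre of the casserole's underside
- skillet: dark skillet, 220 mm across, 45 mm tall, on the back left ring under the microwave, its handle already turned in; origin at the centre of its underside. Leave alone.
- lid_rest: fixed wire rest of 8 mm steel bars, about 140 x 70 mm and 100 mm tall, on the worktop left of the hob (worktop 3 mm below the hob's top). Origin on the worktop under its middle. Its slope rises 35 degrees towards its +x and faces its -x, roughly the robot.
- lid: round steel lid, 148 mm across, 0.2 kg, lying on the sloping rest at the start, so its z axis is tilted 35 degrees from vertical, towards the rest's -x. Origin at the centre of the flange's underside (the face that sits on the pan's rim), z up through the knob. A round locating step 92 mm across reaches 8 mm below the flange. Flange 4 mm thick, dome 12 mm above its underside.
- lid_knob (a point): centre of the lid's upright cylindrical black knob, 30 mm in diameter, from 19 to 53 mm above the flange's underside; this point is 36 mm above it, on the lid's axis
- tin_small: small food tin, 57 mm across, 72 mm tall, on the left worktop behind the lid rest; bystander
- salt_shaker: salt shaker, 44 mm across, 90 mm tall, on the left worktop behind the lid rest; bystander

How it is judged:
By the outcome, as a careful person would: the job done as asked, in the order asked, and still so for the second after the job is handed in, with the robot touching nothing.
It also fails if it takes over 72 s, if anything falls off the work surface, if the arm or the gripper's body presses on something with over 40 N, if the wrist force passes 120 N, or if a joint passes its speed limit or range.

## Robot

A 6-joint arm with a two-finger parallel gripper is mounted at the origin on a cart in front of the work surface, level with it; the furniture and walls round the work are solid. World frame = base frame: x ahead of the robot, y to its left, z up, the work surface at z = 0. Lengths are in m, angles in rad, forces in N, time in s.
With the tool pointing down it reaches from about 0.25 to 0.725 m from the base axis. Payload 4 kg.
Tool frame: the origin (TCP) lies midway between the tips of the shut fingers; the grasp point (between the pads) lies grip_point_offset behind it (grip_point_offset is the distance from the TCP to the grasp point, in m); z points along the fingers, y is the line along which they close (so a half turn about z gives the same grasp; the last joint's range is limited). The gripper opens to 85 mm and grips with 20 to 120 N. Pads are 22 mm wide; open, the fingers measure 114 mm over their backs; the gripper's body (76 mm by 85 mm) begins 54 mm behind the grasp point. The pads swing forward as they close: fully open they stand 13 mm farther back than shut.
Start: joints at [1.144, 0.241, 0.005, 1.335, 0, 1.571], TCP at [0.207, 0.455, 0.203] pointing down, gripper open.
Joint ranges: [-2.72, 2.72], [-1.05, 1.87], [-1.09, 1.28], [-1.99, 2.15], [-1.42, 1.44], [-3.14, 3.14]. Speed limits (rad/s): [2.79, 2.79, 3.14, 3.14, 3.14, 3.14].

## Interface

Orientations are given as a unit quaternion [x, y, z, w].
In Python, from workcell import * gives the robot as it stands. The module is installed in compiled form; this text tells all that it offers.
- The arm moves only by the tool arm_command, never from a script. Its arguments are lists of equal length, an entry for each row: "slide": the shift along the tool's x, y, z in cm, a list of three; "spin": the turn about the tool's z in degrees. A call has exactly 5 rows; each row is the pose to reach, as a shift and turn from the pose commanded when the call began, along the tool's axes at that moment; what a row does not reach only later rows make up. A row lasts 1/8 s, in which the tool goes at most 62.5 mm and 10.7 degrees, less where a joint would pass 70% of its speed; a pose out of reach is approached as far as the arm can. A call with a gripper value outside its range is refused whole. "jaw" is the finger opening in cm, from 0 to 8.54, set as the call begins (left out, the last holds). The fingers move at their own pace and stop on an object; the grip force is fixed at half the most. Time passes only in rows, so rows that repeat a pose let the fingers close, or fill a call up. It gives the time, the measured TCP pose, the force, the opening and the grip force at its end, in the units of the state.
- get_obs(): the state, without advancing time (a new reading comes with each control period).
- camera(name): name is "scene" or "side" or "wrist"; returns a dict with "pixels" (400x640x3 uint8, red, green, blue), "range_z" (400x640 float32, m along the optical axis (not along the pixel's ray), 0 where there is no reading), "intrinsics" (3x3 intrinsics, pixels), "rvec" (rotation vector, rad) and "tvec" (3), from world to camera coordinates, as OpenCV has them. Camera axes: x right, y down, z forward; pixel columns grow to the right and rows downward; lengths in m; the calibration is good to about 2 mm. A picture is of the moment at which its call begins.
- job_done(): hands the job in; it is judged then, once.
Trained networks look in a picture, given as the dict that the camera call returned (one of the last four; its "shot" number tells which), for a name from the list of things; names that differ only in an ending like _2 or _b are one class to them, and where a whole thing is asked for, a point or a joint stands for the part that bears it (a point fixed in the world has none). Each returns a list of dicts, best first, with "confidence" (0 to 1); they miss things now and then, are a little off and sometimes report something else, mostly with a low value. They report only what shows in the picture. A call takes as long as a camera call.
- recognise(picture, thing): "centre" ([column, row] in pixels, amid what is visible of it).
- landmark_of(picture, thing): "centre" ([column, row] in pixels: a listed point, or the origin of a listed thing).
The state is a dict: "clock": time; "joint_pos": joint angles; "joint_vel": joint speeds; "tau": joint torques, N m; "eef_pos": TCP position; "tool_rot": TCP orientation; "ft_force": force on the tool from outside, world axes, zero at the start; "ft_torque": the same for the moment, N m; "grip_width": finger opening in m; "grasp_force": force on a finger pad.
Only numpy, scipy, OpenCV 4.12 (cv2) and the standard library are available. Lean on these libraries where they do the work, as an engineer would, in place of code of your own. Each camera call takes 0.05 s, during which the arm holds its last target. There are 200 camera calls.

## Working session

There is one attempt and no reset: what is moved stays moved. The work goes in short steps, Python scripts to look and compute and a tool call to move; the robot and the scene stay as the last step left them, time stands still between calls to the robot, and variables do not carry over. Pictures are saved under pics/ and viewed, at most 13 in all, crops included, and the job is handed in when it is done.

Besides the shell and the picture viewer there is one more tool, called after "Call:" by a JSON object that holds its "method" and its "body". arm_command: Moves the arm, as the interface text tells. Its arguments: {"type":"object","properties":{"slide":{"type":"array","items":{"type":"array","items":{"type":"number"}}},"spin":{"type":"array","items":{"type":"number"}},"jaw":{"type":"number"}},"required":["slide","spin"]}

```bash
mkdir -p pics; cat > h.py <<'E'
from workcell import *
import numpy as np, cv2
from scipy.spatial.transform import Rotation as R
np.set_printoptions(precision=4,suppress=True)
def deproj(p,uv,d=None):
    K=p["intrinsics"];Rm=cv2.Rodrigues(np.array(p["rvec"],float))[0];t=np.array(p["tvec"],float).ravel()
    u,v=uv
    if d is None:
        w=p["range_z"][max(0,int(v)-2):int(v)+3,max(0,int(u)-2):int(u)+3];w=w[w>0];d=np.median(w) if w.size else np.nan
    c=np.linalg.inv(K)@[u,v,1]*d
    return Rm.T@(c-t)
def onz(p,uv,z):
    a=deproj(p,uv,.1);b=deproj(p,uv,1.)
    return a+(b-a)*(z-a[2])/(b[2]-a[2])
def cloud(p):
    K=p["intrinsics"];Rm=cv2.Rodrigues(np.array(p["rvec"],float))[0];t=np.array(p["tvec"],float).ravel()
    v,u=np.mgrid[0:400,0:640];d=p["range_z"]
    c=np.stack([(u-K[0,2])/K[0,0]*d,(v-K[1,2])/K[1,1]*d,d],-1)
    w=(c-t)@Rm
    w[d<=0]=np.nan
    return w
def save(p,n): cv2.imwrite("pics/"+n,p["pixels"][:,:,::-1])
E
python3 - <<'E'
from h import *
o=get_obs();print(o)
hs={"milk_pan":0,"pan_centre":0,"pan_rim":.079,"handle_root":.066,"handle_tip":.088,"hob_middle":0,"casserole_centre":0,"casserole":0,"lid_rest":-.003,"lid":None,"lid_knob":None,"tin_small":None,"salt_shaker":None}
ims=[]
for n in ["scene","side","wrist"]:
    p=camera(n);save(p,n+"0.png")
    for k,z in hs.items():
        r=landmark_of(p,k)
        if r:
            c=r[0]["centre"];print(n,k,np.round(c,1),round(r[0]["confidence"],2),"depth",deproj(p,c),"" if z is None else onz(p,c,z))
E
```

```text
{'clock': 0.0, 'joint_pos': array([1.144 , 0.2414, 0.0038, 1.3352, 0.    , 1.5708]), 'joint_vel': array([ 0.0011,  0.0012, -0.0007, -0.0015,  0.0017, -0.0001]), 'tau': array([ -0.0011, -37.2312,  25.2411,   0.0167,  -0.0002,   0.    ]), 'eef_pos': array([0.2067, 0.4545, 0.2016]), 'tool_rot': array([ 0.2118,  0.9773, -0.001 , -0.0002]), 'ft_force': array([-0.2618, -0.7566,  0.4094]), 'ft_torque': array([ 0.0094, -0.0475,  0.0141]), 'grasp_force': 0.0, 'grip_width': 0.0851995202731611}
scene milk_pan [335.2 240. ] 0.93 depth [ 0.4332  0.1523 -0.0006] [0.4324 0.153  0.    ]
scene pan_centre [315.7 231. ] 0.97 depth [0.4574 0.2096 0.043 ] [0.5111 0.1615 0.    ]
scene pan_rim [313.9 208.3] 0.7 depth [0.1908 0.453  0.3124] [0.5162 0.1641 0.079 ]
scene handle_root [340. 226.] 0.75 depth [0.4005 0.1661 0.0678] [0.4026 0.164  0.066 ]
scene handle_tip [264.1 202.2] 0.32 depth [0.7701 0.1682 0.0031] [0.6357 0.2627 0.088 ]
scene hob_middle [357.4 216.7] 0.87 depth [ 0.4914 -0.0049 -0.0031] [ 0.4876 -0.0008  0.    ]
scene casserole_centre [404.6 196.3] 0.68 depth [ 0.4282 -0.1646  0.0418] [ 0.478
[... 800 characters left out ...]
side handle_tip [241.5 204.4] 0.72 depth [0.3295 0.1401 0.0969] [0.3314 0.1555 0.088 ]
side hob_middle [327.8 258.2] 0.85 depth [ 0.5059 -0.0323 -0.0013] [ 0.5053 -0.0338  0.    ]
side casserole [329.9 323.8] 0.7 depth [ 0.4317 -0.2352  0.0019] [ 0.4323 -0.2336  0.    ]
side lid_rest [287.4 180.2] 0.64 depth [ 0.5311  0.4243 -0.0026] [ 0.5313  0.4251 -0.003 ]
side lid [282.2 158.7] 0.87 depth [0.5143 0.4157 0.0854] 
side lid_knob [277.5 155.4] 0.65 depth [0.4988 0.4157 0.0997] 
side tin_small [322.9 169.9] 0.87 depth [0.6642 0.4248 0.0155] 
side salt_shaker [332.2 178.6] 0.79 depth [0.6751 0.3616 0.0085] 
wrist handle_tip [108.7 399. ] 0.81 depth [0.3273 0.1564 0.0977] [0.3338 0.1449 0.088 ]
```

View pics/scene0.png

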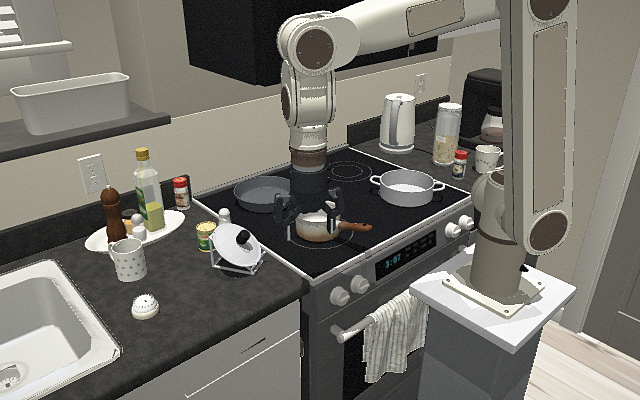

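View pics/side0.png

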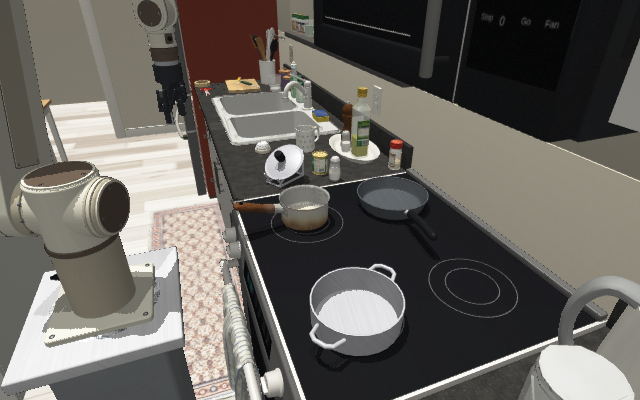

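View pics/wrist0.png

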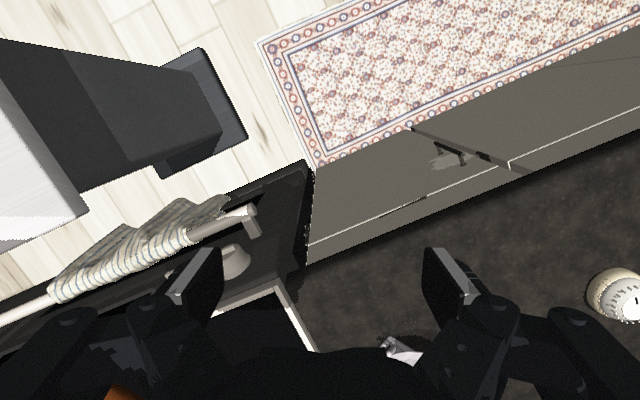

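The scene view shows the milk pan on the left front ring (315,220), with its handle towards the robot at (355,227). The lid is on the rest at (238,245) with its knob at (243,236). The side view shows the pan at (304,205), its handle tip at (240,206), and the casserole at (357,308) with loops at (382,270) and (325,335). The wrist view shows little: the floor, the hob's front edge and the open fingers.

Next I'll fit the geometry from the depth data.

```bash
cat >> h.py <<'E'
def circ(P):
    f=lambda Q:np.linalg.lstsq(np.c_[2*Q,np.ones(len(Q))],(Q**2).sum(1),rcond=None)[0]
    for _ in range(6):
        s=f(P);r=np.sqrt(s[2]+s[0]**2+s[1]**2);e=abs(np.hypot(*(P-s[:2]).T)-r)
        P=P[e<max(.002,2*np.median(e))]
    return s[:2],r,len(P)
def handle(w,c,ang0,half=60):
    m=(w[...,2]>.05)&(w[...,2]<.11)
    q=w[m][:,:2]-c;rr=np.hypot(*q.T);a=np.degrees(np.arctan2(q[:,1],q[:,0]))
    k=(rr>.09)&(rr<.205)&(abs((a-ang0+180)%360-180)<half)
    q=q[k]
    if len(q)<10: return None
    mu=q.mean(0);d=np.linalg.svd(q-mu)[2][0];d*=np.sign(d@mu)
    return np.degrees(np.arctan2(d[1],d[0])),np.degrees(np.arctan2(mu[1],mu[0])),len(q),np.hypot(*q.T).max()
E
python3 - <<'E'
from h import *
import workcell
print([k for k in dir(workcell) if 'grip' in k.lower()], getattr(workcell,'grip_point_offset',None))
for n in ["side","scene"]:
    p=camera(n);w=cloud(p)
    m=(abs(w[...,2]-.078)<.004)&(np.hypot(w[...,0]-.505,w[...,1]-.16)<.09)&(np.hypot(w[...,0]-.505,w[...,1]-.16)>.055)
    print(n,"rim",circ(w[m][:,:2]))
    print("handle",handle(w,np.array([.505,.16]),180,30))
    # lid flange/dome plane
    r=landmark_of(p,"lid_knob")[0]["centre"];k=deproj(p,r)
    print("knob px",k)
    m=(np.linalg.norm(w-[.515,.43,.08],axis=-1)<.085)&(w[...,2]>.035)
    Q=w[m]; print(len(Q))
    rng=np.random.default_rng(0);best=None
    for i in range(500):
        s=Q[rng.choice(len(Q),3,False)];nn=np.cross(s[1]-s[0],s[2]-s[0]);L=np.linalg.norm(nn)
        if L<1e-5: continue
        nn/=L;nn*=np.sign(nn[2]);e=abs((Q-s[0])@nn);c=(e<.0025).sum()
        if (best is None or c>best[0]) and nn[0]<-.3:best=(c,nn,s[0],e)
    I=Q[best[3]<.003];mu=I.mean(0);nn=np.linalg.svd(I-mu)[2][2];nn*=np.sign(nn[2])
    print("plane n",nn,"tilt",np.degrees(np.arccos(nn[2])),"yaw",np.degrees(np.arctan2(-nn[1],-nn[0])),len(I),mu)
    # circle in plane
    ex=np.cross([0,1,0],nn);ex/=np.linalg.norm(ex);ey=np.cross(nn,ex)
    h=(Q-mu)@nn; kn=Q[(h>.012)]
    print("knobpts",len(kn),kn.mean(0) if len(kn) else None, "max h",h.max())
    if len(kn):
        print("knob h-range",np.percentile(h[h>.012],[5,50,95]))
    # top of the knob / flange extents
    q=np.c_[(I-mu)@ex,(I-mu)@ey];c2,r2=cv2.minEnclosingCircle(q.astype(np.float32));print("enc",mu+c2[0]*ex+c2[1]*ey,r2)
    m=(w[...,2]>.02)&(w[...,2]<.09)&(np.hypot(w[...,0]-.48,w[...,1]+.23)<.16)
    print("cass y max",np.nanmax(w[m][:,1]) if m.any() else None)
E
```

```text
['grip_point_offset'] 0.0187
side rim (array([0.5064, 0.1593]), np.float64(0.07097170973813906), 97)
handle (np.float64(-176.17180020996562), np.float64(-171.62610797444339), 359, np.float64(0.19795560457046688))
knob px [0.5003 0.4138 0.0977]
955
plane n [-0.4996 -0.2753  0.8213] tilt 34.78184951822416 yaw 28.853647281173018 502 [0.5244 0.4338 0.0685]
knobpts 95 [0.5053 0.4197 0.0958] max h 0.04816523241720352
knob h-range [0.0173 0.0402 0.0472]
enc [0.5237 0.4369 0.0691] 0.07422088086605072
cass y max -0.14672139068120835
scene rim (array([0.5033, 0.1616]), np.float64(0.07000238227937929), 25)
handle (np.float64(-173.52584218081117), np.float64(-178.7058120119218), 273, np.float64(0.20235195069481737))
knob px [0.4929 0.4369 0.1017]
1507
plane n [-0.5245 -0.2227  0.8218] tilt 34.73675182155525 yaw 23.00797907513627 746 [0.5075 0.4633 0.0708]
knobpts 145 [0.4981 0.4348 0.0978] max h 0.04667081304839014
knob h-range [0.0163 0.0367 0.0443]
enc [0.5144 0.4576 0.0736] 0.06840083003044128
cass y max -0.14036019767347602
```

```bash
python3 -c "
import cv2
a=cv2.imread('pics/scene0.png')[190:290,180:400];b=cv2.imread('pics/side0.png')[130:230,220:440]
cv2.imwrite('pics/crop1.png',cv2.resize(cv2.vconcat([a,b]),None,fx=2.9,fy=2.9,interpolation=cv2.INTER_CUBIC))"
```

```text
(no output)
```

View pics/crop1.png

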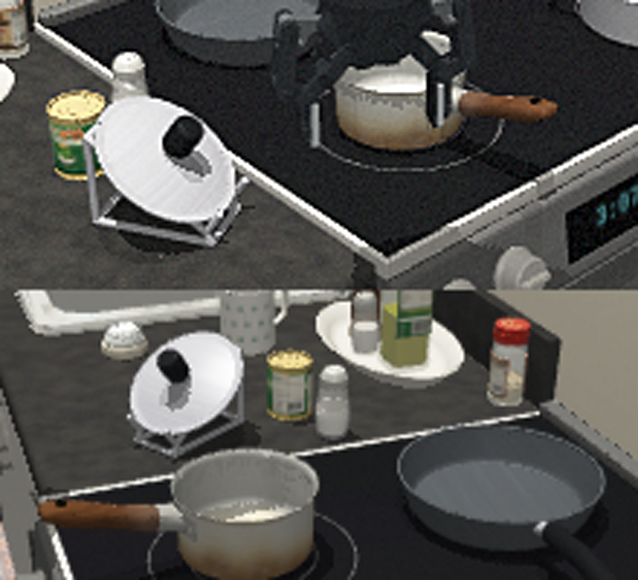

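The crops show the lid leaning on the rest with its knob towards the robot, the tin and shaker behind it, and the pan's handle pointing at the robot.

I'll add a planning helper that turns world waypoints into rows.

```bash
cat > plan.py <<'E'
import numpy as np, sys
# plan.py cmd(x,y,z,yaw_of_tool_y) then waypoints x,y,z,yaw ; prints rows (cm, deg)
def rows(c,W):
    a=np.radians(c[3]); ty=np.array([np.cos(a),np.sin(a),0]);tz=np.array([0,0,-1.]);tx=np.cross(ty,tz)
    S=[];P=[];prev=np.array(c,float)
    for w in W:
        w=np.array(w,float);d=w[:3]-np.array(c[:3])
        S.append([round(float(100*d@v),1) for v in (tx,ty,tz)]);P.append(round(float(-(w[3]-c[3])),1))
        st=np.linalg.norm(w[:3]-prev[:3])*1000
        if st>62 or abs(w[3]-prev[3])>10.6: print("STEP TOO BIG",st,w[3]-prev[3])
        prev=w
    d=(S[-1][0]*tx+S[-1][1]*ty+S[-1][2]*tz)/100
    print("slide",S,"spin",P,"-> cmd",np.round(np.array(c[:3])+d,4).tolist(),c[3]-P[-1])
    return list(np.array(c[:3])+d)+[c[3]-P[-1]]
def lin(c,e,n): return [np.array(c)+(np.array(e)-c)*(i+1)/n for i in range(n)]
E
python3 -c "
from plan import *
c=[.207,.455,.203,65.5]
W=lin(c,[.386,.153,.17,93],10)
c=rows(c,W[:5]);c=rows(c,W[5:])"
```

```text
slide [[-2.9, -2.0, 0.3], [-5.8, -4.0, 0.7], [-8.6, -6.0, 1.0], [-11.5, -8.0, 1.3], [-14.4, -10.0, 1.7]] spin [-2.8, -5.5, -8.2, -11.0, -13.8] -> cmd [0.2966, 0.3043, 0.186] 79.3
slide [[-2.3, -2.7, 0.3], [-4.6, -5.3, 0.6], [-7.0, -7.9, 0.9], [-9.3, -10.6, 1.3], [-11.6, -13.2, 1.6]] spin [-2.7, -5.5, -8.2, -11.0, -13.7] -> cmd [0.386, 0.153, 0.17] 93.0
```

Call:
{"method": "arm_command", "body": {"slide": [[-2.9,-2.0,0.3],[-5.8,-4.0,0.7],[-8.6,-6.0,1.0],[-11.5,-8.0,1.3],[-14.4,-10.0,1.7]], "spin": [-2.8,-5.5,-8.2,-11.0,-13.8]}}

```text
clock: 2.92
eef_pos: [0.2972, 0.3036, 0.1856]
tool_rot: [0.092, 0.996, 0.0, 0.0]
ft_force: [0.9, 0.4, -0.4]
grip_width: 0.0858
grasp_force: 0.0
```

Call:
{"method": "arm_command", "body": {"slide": [[-2.3,-2.7,0.3],[-4.6,-5.3,0.6],[-7.0,-7.9,0.9],[-9.3,-10.6,1.3],[-11.6,-13.2,1.6]], "spin": [-2.7,-5.5,-8.2,-11.0,-13.7]}}

```text
clock: 3.55
eef_pos: [0.3868, 0.1523, 0.1695]
tool_rot: [-0.027, 1.0, 0.0, 0.0]
ft_force: [0.5, 0.3, -0.4]
grip_width: 0.0854
grasp_force: 0.0
```

```bash
python3 - <<'E'
from h import *
o=get_obs();print(o["clock"],o["eef_pos"],o["tool_rot"],o["joint_pos"])
for n in ["scene","side","wrist"]:
    p=camera(n);w=cloud(p)
    if n=="wrist":save(p,"wrist1.png")
    else:
      for rad in (.058,):
        q=np.hypot(w[...,0]-.505,w[...,1]-.16)
        m=(abs(w[...,2]-.077)<.004)&(q<.08)&(q>rad)
        print(n,"rim",circ(w[m][:,:2]),"handle",handle(w,np.array([.5055,.16]),180,30))
        m=(w[...,2]>.01)&(w[...,2]<.05)&(q<.085);print("wall circ",circ(w[m][:,:2]))
    for k,z in {"pan_rim":.079,"pan_centre":0,"handle_root":.066,"handle_tip":.088,"lid_knob":.1,"lid":.07}.items():
        r=landmark_of(p,k)
        if r:
            c=r[0]["centre"];print(n,k,np.round(c,1),round(r[0]["confidence"],2),"depth",deproj(p,c),onz(p,c,z))
E
```

```text
3.55 [0.3868 0.1523 0.1695] [-0.0273  0.9996  0.0001  0.0002] [ 0.3751  0.0929 -0.2624  1.2151  0.      0.3204]
scene rim (array([0.5033, 0.1609]), np.float64(0.07056616446741816), 98) handle (np.float64(-174.25647724852877), np.float64(-178.76997604884554), 275, np.float64(0.20403813907053603))
wall circ (array([0.5037, 0.161 ]), np.float64(0.06709275249919885), 511)
scene pan_rim [314.2 213.4] 0.71 depth [0.5607 0.1235 0.0282] [0.4916 0.1849 0.079 ]
scene pan_centre [318.1 230.4] 0.75 depth [0.4526 0.2044 0.0452] [0.5088 0.1535 0.    ]
scene handle_root [339.7 225.9] 0.79 depth [0.4039 0.1639 0.0657] [0.4036 0.1642 0.066 ]
scene handle_tip [361.5 224.9] 0.87 depth [0.3342 0.1475 0.0928] [0.3397 0.1413 0.088 ]
scene lid_knob [242.2 237.3] 0.66 depth [0.4939 0.4393 0.0991] [0.4926 0.4401 0.1   ]
scene lid [236.3 245.6] 0.71 depth [0.5083 0.4508 0.0711] [0.5098 0.4499 0.07  ]
side rim (array([0.5064, 0.1589]), np.float64(0.07082726597763238), 111) handle (np.float64(-176.4037985163498), np.float64(-171.57244328536012), 363, np.float64(0.19930562407195485))
wall circ (array([0.5066, 0.
[... 214 characters left out ...]
 0.    ]
side handle_root [268.6 208.1] 0.92 depth [0.3997 0.1386 0.0718] [0.4017 0.1482 0.066 ]
side handle_tip [241.3 204.5] 0.86 depth [0.3289 0.1397 0.0969] [0.3308 0.1551 0.088 ]
side lid_knob [275.6 156.1] 0.74 depth [0.4936 0.4214 0.0956] [0.4913 0.4115 0.1   ]
wrist pan_centre [323.4 270. ] 0.89 depth [0.5022 0.1613 0.0061] [0.5056 0.1615 0.    ]
wrist handle_root [317.8 204.8] 0.73 depth [0.4031 0.1509 0.0768] [0.4066 0.151  0.066 ]
wrist handle_tip [312.3 122.5] 0.84 depth [0.3349 0.1438 0.0975] [0.3356 0.1436 0.088 ]
wrist lid_knob [624.6 337.4] 0.94 depth [0.4985 0.4158 0.1024] [0.5003 0.4184 0.1   ]
wrist lid [605.3 332.4] 0.68 depth [0.3705 0.2257 0.2681] [0.5186 0.4317 0.07  ]
```

View pics/wrist1.png

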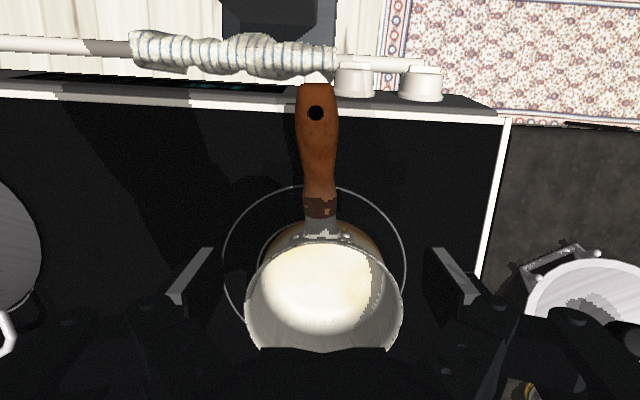

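The wrist view looks along the handle from above: root at (318,205), hole at (316,113), pan mouth around (323,300). The handle lies at about -174.5°. Next I lower onto it and close.

```bash
python3 -c "
from plan import *
C=np.array([.505,.160]);r=.12
def pt(a,z=.053): return [C[0]+r*np.cos(np.radians(a)),C[1]+r*np.sin(np.radians(a)),z,a+270]
c=[.386,.153,.17,93]
e=pt(-174.5)
W=lin(c,e,4);c=rows(c,W+[e])
c0=c
for k in range(4):
    W=[pt(-174.5+84.5*(5*k+i+1)/20) for i in range(5)];c=rows(c,W)
"
```

```text
slide [[0.0, -0.1, 2.9], [0.0, -0.2, 5.9], [0.1, -0.3, 8.8], [0.1, -0.4, 11.7], [0.1, -0.4, 11.7]] spin [-0.6, -1.2, -1.9, -2.5, -2.5] -> cmd [0.3852, 0.149, 0.053] 95.5
slide [[-0.1, -0.9, 0.0], [-0.2, -1.8, 0.0], [-0.3, -2.7, 0.0], [-0.5, -3.5, 0.0], [-0.8, -4.4, 0.0]] spin [-4.2, -8.4, -12.7, -16.9, -21.1] -> cmd [0.3974, 0.1059, 0.053] 116.6
slide [[-0.1, -0.9, 0.0], [-0.2, -1.8, 0.0], [-0.3, -2.6, 0.0], [-0.6, -3.5, 0.0], [-0.9, -4.3, 0.0]] spin [-4.2, -8.5, -12.7, -16.9, -21.2] -> cmd [0.4247, 0.0715, 0.053] 137.79999999999998
slide [[0.0, -0.9, 0.0], [-0.1, -1.8, 0.0], [-0.2, -2.6, 0.0], [-0.5, -3.5, 0.0], [-0.8, -4.3, 0.0]] spin [-4.2, -8.4, -12.6, -16.9, -21.1] -> cmd [0.4619, 0.0485, 0.053] 158.89999999999998
slide [[0.0, -0.9, 0.0], [-0.1, -1.8, 0.0], [-0.2, -2.6, 0.0], [-0.5, -3.5, 0.0], [-0.8, -4.3, 0.0]] spin [-4.2, -8.4, -12.7, -16.9, -21.1] -> cmd [0.5049, 0.0405, 0.053] 179.99999999999997
```

Call:
{"method": "arm_command", "body": {"slide": [[0.0,-0.1,2.9],[0.0,-0.2,5.9],[0.1,-0.3,8.8],[0.1,-0.4,11.7],[0.1,-0.4,11.7]], "spin": [-0.6,-1.2,-1.9,-2.5,-2.5]}}

```text
clock: 5.22
eef_pos: [0.3834, 0.1484, 0.0508]
tool_rot: [-0.048, 0.999, -0.001, -0.002]
ft_force: [-0.8, 0.5, 0.1]
grip_width: 0.0851
grasp_force: 0.0
```

Call:
{"method": "arm_command", "body": {"slide": [[0,0,0],[0,0,0],[0,0,0],[0,0,0],[0,0,0]], "spin": [0,0,0,0,0], "jaw": 1.0}}

```text
clock: 5.85
eef_pos: [0.386, 0.1494, 0.053]
tool_rot: [-0.048, 0.999, 0.0, 0.001]
ft_force: [0.4, 0.1, 2.0]
grip_width: 0.0103
grasp_force: 0.9
```

```bash
python3 - <<'E'
from h import *
p=camera("wrist");q=camera("side")
a=p["pixels"][100:400,120:520];b=cv2.resize(q["pixels"][140:260,200:360],(400,300),interpolation=cv2.INTER_CUBIC)
cv2.imwrite("pics/c2.png",np.hstack([a,b])[:,:,::-1]);print(get_obs()["grip_width"],get_obs()["grasp_force"])
E
```

```text
0.010010377795594293 0.8514424256281927
```

View pics/c2.png

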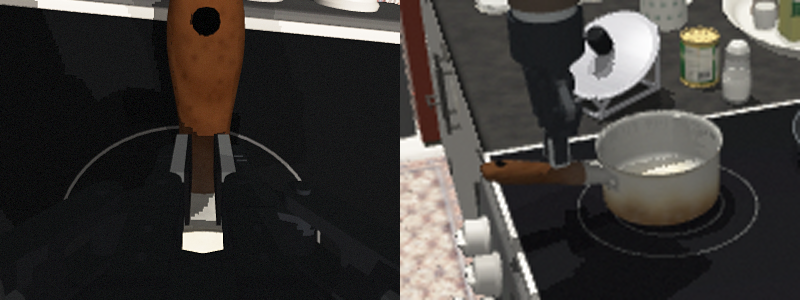

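The left crop shows the fingers either side of the handle's neck at (205,165), and the right crop agrees. I'll close fully to firm the grip.

Call:
{"method": "arm_command", "body": {"slide": [[0,0,0],[0,0,0],[0,0,0],[0,0,0],[0,0,0]], "spin": [0,0,0,0,0], "jaw": 0}}

```text
clock: 6.58
eef_pos: [0.3855, 0.1493, 0.0525]
tool_rot: [-0.048, 0.999, -0.0, -0.0]
ft_force: [0.5, -1.3, 2.0]
grip_width: -0.0002
grasp_force: 0.7
```

```bash
python3 - <<'E'
from h import *
p=camera("wrist");q=camera("side");s=camera("scene")
a=p["pixels"][100:400,120:520];b=cv2.resize(s["pixels"][180:260,290:397],(400,300),interpolation=cv2.INTER_CUBIC)
cv2.imwrite("pics/c3.png",np.hstack([a,b])[:,:,::-1])
w=cloud(q);m=(abs(w[...,1]-.13)<.04)&(w[...,0]>.31)&(w[...,0]<.42)&(w[...,2]>.03)&(w[...,2]<.12)
P=w[m]
for x in np.arange(.31,.42,.01):
    k=abs(P[:,0]-x)<.005
    if k.any():print(round(x,2),P[k].min(0)[1:],P[k].max(0)[1:])
E
```

```text
0.31 [0.1275 0.0807] [0.1489 0.0953]
0.32 [0.1278 0.0758] [0.1545 0.0952]
0.33 [0.1266 0.0731] [0.1523 0.0937]
0.34 [0.1258 0.0718] [0.1544 0.0921]
0.35 [0.1273 0.0673] [0.1596 0.0876]
0.36 [0.1309 0.0665] [0.1511 0.0852]
0.37 [0.1343 0.0661] [0.1554 0.1163]
0.38 [0.1335 0.0604] [0.151  0.1175]
0.39 [0.132  0.0583] [0.1521 0.1168]
0.4 [0.1339 0.056 ] [0.1576 0.1081]
0.41 [0.1348 0.0513] [0.1536 0.0729]
```

View pics/c3.png

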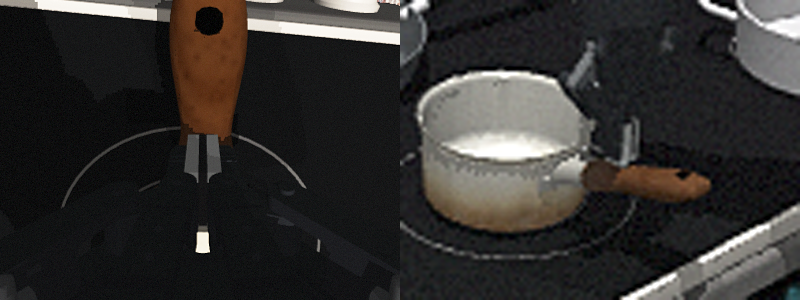

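The jaws have shut to zero. Either the handle isn't between them or the TCP reading disagrees with the picture. I'll measure the fingertips in the depth data.

```bash
python3 - <<'E'
from h import *
o=get_obs();T=o["eef_pos"];print(T,o["joint_pos"])
for n in ["wrist","side","scene"]:
    p=camera(n);K=p["intrinsics"];rv=np.array(p["rvec"],float);tv=np.array(p["tvec"],float)
    uv=cv2.projectPoints(np.array([T,T+[0,0,.0187],T+[0,0,.05]]),rv,tv,K,None)[0][:,0];print(n,uv)
    w=cloud(p)
    q=w[(np.hypot(w[...,0]-T[0],w[...,1]-T[1])<.03)&(w[...,2]<.16)&(w[...,2]>.02)]
    for z in np.arange(.03,.16,.01):
        k=q[abs(q[:,2]-z)<.005]
        if len(k):print(round(z,2),len(k),k.mean(0))
    px=p["pixels"].copy()
    for a in uv: cv2.circle(px,tuple(int(t) for t in a),1,(255,0,0),-1)
    if n=="wrist":A=cv2.resize(px[150:350,220:420],(400,400),interpolation=cv2.INTER_NEAREST)
    if n=="side":B=cv2.resize(px[150:250,220:320],(400,400),interpolation=cv2.INTER_NEAREST)
cv2.imwrite("pics/c4.png",np.hstack([A,B])[:,:,::-1])
E
```

```text
[0.3855 0.1493 0.0525] [ 0.3695  0.2081 -0.4631  0.8996 -0.      0.2727]
wrist [[322.3371 228.6769]
 [322.3631 243.0777]
 [322.4218 275.677 ]]
0.07 140 [0.3818 0.1508 0.0729]
0.08 2061 [0.3679 0.1494 0.0811]
0.09 658 [0.3708 0.1482 0.0893]
0.1 735 [0.3767 0.1485 0.1001]
0.11 741 [0.3764 0.1484 0.1095]
0.12 1168 [0.3797 0.1488 0.12  ]
0.13 3285 [0.3771 0.1485 0.1304]
0.14 4265 [0.3798 0.1487 0.1386]
0.15 2419 [0.37   0.1477 0.1509]
side [[263.0306 213.1855]
 [262.5316 207.3241]
 [261.6765 197.2796]]
0.05 4 [0.411  0.1393 0.0542]
0.06 29 [0.3974 0.1377 0.0607]
0.07 82 [0.3912 0.1404 0.0704]
0.08 56 [0.3731 0.1424 0.0795]
0.09 26 [0.3832 0.1389 0.0909]
0.1 28 [0.3842 0.1381 0.1005]
0.11 31 [0.3837 0.1386 0.1099]
0.12 11 [0.378  0.1431 0.1194]
0.13 24 [0.3756 0.1439 0.1302]
0.14 8 [0.3762 0.1372 0.1402]
0.15 27 [0.374  0.1384 0.1498]
scene [[347.6388 230.5114]
 [347.8221 224.9404]
 [348.134  215.4653]]
0.05 3 [0.4033 0.1643 0.0535]
0.06 25 [0.3927 0.1649 0.0617]
0.07 62 [0.3891 0.16   0.0707]
0.08 39 [0.3717 0.1537 0.0796]
0.09 26 [0.3772 0.1559 0.0911]
0.1 24 [0.3762 0.1552 0.1   ]
0.11 33 [0.3766 0.1565 0.1095]
0.12 21 [0.3744 0.1529 0.1198]
0.13 43 [0.3749 0.1489 0.1305]
0.14 30 [0.3744 0.1507 0.1398]
0.15 42 [0.3718 0.1535 0.1496]
```

View pics/c4.png

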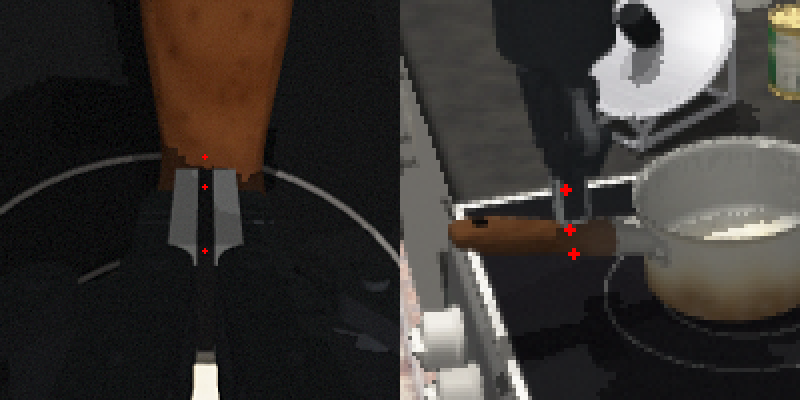

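The projected TCP (red) sits inside the handle, but the visible fingertips end at its top, about z = 0.08. I'll open, rise and shut in free air to see where the tips really are.

Call:
{"method": "arm_command", "body": {"slide": [[0,0,0],[0,0,0],[0,0,0],[0,0,-3],[0,0,-6]], "spin": [0,0,0,0,0], "jaw": 8.5}}

```text
clock: 7.5
eef_pos: [0.3843, 0.1488, 0.1125]
tool_rot: [-0.048, 0.999, -0.0, -0.001]
ft_force: [-0.1, -0.7, -0.8]
grip_width: 0.0849
grasp_force: 0.0
```

Call:
{"method": "arm_command", "body": {"slide": [[0,0,-2],[0,0,-4],[0,0,-4],[0,0,-4],[0,0,-4]], "spin": [0,0,0,0,0], "jaw": 0}}

```text
clock: 8.12
eef_pos: [0.3846, 0.1489, 0.1514]
tool_rot: [-0.048, 0.999, -0.0, -0.001]
ft_force: [0.2, 0.4, 0.2]
grip_width: -0.0
grasp_force: 0.0
```

```bash
python3 - <<'E'
from h import *
o=get_obs();T=o["eef_pos"];print(T,o["grip_width"],o["ft_force"])
for n in ["wrist","side","scene"]:
    p=camera(n);w=cloud(p)
    q=w[(np.hypot(w[...,0]-T[0],w[...,1]-T[1])<.025)&(w[...,2]<.22)&(w[...,2]>.1)]
    print(n,"lowest finger z",np.sort(q[:,2])[:8] if len(q) else None)
    if n!="wrist":
        print("handle",handle(w,np.array([.505,.16]),180,30))
        m=(w[...,2]>.01)&(w[...,2]<.05)&(np.hypot(w[...,0]-.505,w[...,1]-.16)<.085);print("wall circ",circ(w[m][:,:2]))
E
```

```text
[0.3846 0.1489 0.1514] -2.683343953657854e-05 [0.176  0.3512 0.1504]
wrist lowest finger z [0.1844 0.1845 0.1846 0.1846 0.1847 0.1847 0.1848 0.1848]
side lowest finger z [0.1799 0.1805 0.1806 0.1811 0.1811 0.1818 0.182  0.1831]
handle (np.float64(-163.91327744352347), np.float64(-162.91565138822997), 355, np.float64(0.1991462294328444))
wall circ (array([0.5035, 0.1692]), np.float64(0.06729124528074834), 754)
scene lowest finger z [0.1778 0.1802 0.1806 0.1813 0.1825 0.1827 0.1829 0.1831]
handle (np.float64(-161.52040402786983), np.float64(-170.37049899138947), 301, np.float64(0.2015986676992124))
wall circ (array([0.5004, 0.1711]), np.float64(0.06718752693104808), 522)
```

The real fingertips are 29 mm short of the reported TCP: reported z 0.151, seen at 0.181. I'll correct for that. My failed grip also nudged the pan about 10 mm, so I need to re-measure it and bring it back to its spot during the turn.

Call:
{"method": "arm_command", "body": {"slide": [[0,0,-1],[0,0,-2],[0,0,-2],[0,0,-2],[0,0,-2]], "spin": [0,0,0,0,0], "jaw": 8.5}}

```text
clock: 8.9
eef_pos: [0.3853, 0.1492, 0.1723]
tool_rot: [-0.048, 0.999, -0.0, -0.0]
ft_force: [-0.3, -0.3, 0.1]
grip_width: 0.0851
grasp_force: 0.0
```

```bash
cat >> h.py <<'E'
def panfit(ang0,c0,half=30):
    """pan centre from wall circle, handle direction as (centre->handle cloud) per camera plus landmarks"""
    o=get_obs();print("tcp",o["clock"],o["eef_pos"],o["grip_width"],o["ft_force"])
    for n in ["side","scene","wrist"]:
        p=camera(n);w=cloud(p);q=np.hypot(w[...,0]-c0[0],w[...,1]-c0[1])
        m=(w[...,2]>.01)&(w[...,2]<.05)&(q<.085)
        if n!="wrist":
            c=circ(w[m][:,:2]);m=(abs(w[...,2]-.077)<.004)&(q<.082)&(q>.055);r=circ(w[m][:,:2])
            print(n,"wall",c,"rim",r)
        else: c=(np.array(c0),)
        hh=handle(w,c[0],ang0,half);print("  handle",hh)
        for k,z in {"pan_rim":.079,"pan_centre":0,"handle_root":.066,"handle_tip":.088}.items():
            r=landmark_of(p,k)
            if r and r[0]["confidence"]>.5:
                a=onz(p,r[0]["centre"],z);print("  ",k,round(r[0]["confidence"],2),a[:2],"" if "pan" in k else np.degrees(np.arctan2(*(a[:2]-c0)[::-1])))
    return p
E
python3 - <<'E'
from h import *
panfit(-165,[.502,.169])
E
```

```text
tcp 8.9 [0.3853 0.1492 0.1723] 0.08505965090489026 [-0.2885 -0.3346  0.0637]
side wall (array([0.5033, 0.1692]), np.float64(0.06738763344382612), 756) rim (array([0.5035, 0.1689]), np.float64(0.07053770962254056), 110)
  handle (np.float64(-163.66472794837912), np.float64(-159.32722579385683), 361, np.float64(0.20025879786438916))
   pan_rim 0.96 [0.5088 0.1668] 
   pan_centre 0.79 [0.4976 0.1856] 
   handle_root 0.84 [0.4068 0.1508] -169.20198008953497
   handle_tip 0.89 [0.3412 0.1315] -166.87726134617216
scene wall (array([0.5004, 0.1708]), np.float64(0.06739153568554733), 504) rim (array([0.5009, 0.1704]), np.float64(0.07051006097356273), 81)
  handle (np.float64(-161.5889561032057), np.float64(-165.786585320497), 296, np.float64(0.19975697737907874))
   pan_rim 0.83 [0.5069 0.1643] 
   pan_centre 0.91 [0.4958 0.1661] 
   handle_root 0.68 [0.4039 0.1455] -166.55354909408874
   handle_tip 0.68 [0.3263 0.1306] -167.672609452276
  handle (np.float64(-162.30388903614127), np.float64(-163.2808588958072), 4862, np.float64(0.19810930112882347))
   pan_rim 0.94 [0.5042 0.1737] 
   pan_centre 0.68 [0.5005 0.1739] 
   handle_root 0.63 [0.421  0.1495] -166.46744063795532
   handle_tip 0.59 [0.3372 0.1152] -161.92879625315607
```

```bash
python3 -c "
from plan import *
A=np.array([.502,.170]);B=np.array([.505,.160]);r=.12;a0=-162.7
def pt(s,z=.023):
    C=A+(B-A)*s;a=a0+(-90-a0)*s
    return [C[0]+r*np.cos(np.radians(a)),C[1]+r*np.sin(np.radians(a)),z,a+270]
c=[.3852,.149,.173,95.5]
e=pt(0);W=lin(c,e,4);c=rows(c,W+[e])
for k in range(3): c=rows(c,[pt((5*k+i+1)/15) for i in range(5)])
"
```

```text
slide [[-0.0, -0.4, 3.8], [-0.0, -0.7, 7.5], [-0.1, -1.1, 11.2], [-0.1, -1.5, 15.0], [-0.1, -1.5, 15.0]] spin [-3.0, -5.9, -8.9, -11.8, -11.8] -> cmd [0.3876, 0.1342, 0.023] 107.3
slide [[-0.0, -1.1, -0.0], [-0.2, -2.1, -0.0], [-0.4, -3.2, -0.0], [-0.7, -4.2, -0.0], [-1.0, -5.3, -0.0]] spin [-4.8, -9.7, -14.5, -19.4, -24.2] -> cmd [0.4129, 0.0865, 0.023] 131.5
slide [[-0.1, -1.1, -0.0], [-0.2, -2.1, -0.0], [-0.4, -3.2, -0.0], [-0.6, -4.2, -0.0], [-1.0, -5.2, -0.0]] spin [-4.9, -9.7, -14.6, -19.4, -24.3] -> cmd [0.4549, 0.0542, 0.023] 155.8
slide [[0.0, -1.1, -0.0], [-0.0, -2.1, -0.0], [-0.2, -3.1, -0.0], [-0.4, -4.2, -0.0], [-0.8, -5.2, -0.0]] spin [-4.8, -9.7, -14.5, -19.4, -24.2] -> cmd [0.5056, 0.0402, 0.023] 180.0
```

Call:
{"method": "arm_command", "body": {"slide": [[0.0,-0.8,3.5],[-0.1,-1.5,7.0],[-0.1,-1.5,10.5],[-0.1,-1.5,14.0],[-0.1,-1.5,15.0]], "spin": [-5.0,-10.0,-11.8,-11.8,-11.8]}}

```text
clock: 10.28
eef_pos: [0.3861, 0.1338, 0.0208]
tool_rot: [-0.151, 0.989, -0.0, -0.002]
ft_force: [-0.6, 0.4, 0.0]
grip_width: 0.085
grasp_force: 0.0
```

Call:
{"method": "arm_command", "body": {"slide": [[0,0,0],[0,0,0],[0,0,0],[0,0,0],[0,0,0]], "spin": [0,0,0,0,0], "jaw": 1.0}}

```text
clock: 10.9
eef_pos: [0.3885, 0.1345, 0.0233]
tool_rot: [-0.151, 0.989, -0.0, 0.001]
ft_force: [-0.9, 0.3, 5.9]
grip_width: 0.0332
grasp_force: 59.8
```

Gripped firmly, 33 mm at 60 N. Now I swing the handle.

Call:
{"method": "arm_command", "body": {"slide": [[0,-1.1,0],[-0.2,-2.1,0],[-0.4,-3.2,0],[-0.7,-4.2,0],[-1.0,-5.3,0]], "spin": [-4.8,-9.7,-14.5,-19.4,-24.2]}}

```text
clock: 11.52
eef_pos: [0.4108, 0.0892, 0.0226]
tool_rot: [-0.358, 0.934, 0.004, -0.001]
ft_force: [-5.3, 5.3, 5.2]
grip_width: 0.0338
grasp_force: 60.2
```

Call:
{"method": "arm_command", "body": {"slide": [[-0.1,-1.1,0],[-0.2,-2.1,0],[-0.4,-3.2,0],[-0.6,-4.2,0],[-1.0,-5.2,0]], "spin": [-4.9,-9.7,-14.6,-19.4,-24.3]}}

```text
clock: 12.15
eef_pos: [0.4505, 0.0557, 0.0219]
tool_rot: [-0.546, 0.838, 0.004, -0.003]
ft_force: [-9.6, 1.0, 8.9]
grip_width: 0.0339
grasp_force: 60.6
```

Call:
{"method": "arm_command", "body": {"slide": [[0,-1.1,0],[0,-2.1,0],[-0.2,-3.1,0],[-0.4,-4.2,0],[-0.8,-5.2,0]], "spin": [-4.8,-9.7,-14.5,-19.4,-24.2]}}

```text
clock: 12.78
eef_pos: [0.5009, 0.0406, 0.0217]
tool_rot: [0.709, -0.705, -0.004, 0.003]
ft_force: [-9.4, -1.5, 8.7]
grip_width: 0.0339
grasp_force: 60.6
```

Call:
{"method": "arm_command", "body": {"slide": [[0,0,0],[0,0,0],[0,0,0],[0,0,0],[0,0,0]], "spin": [0,0,0,0,0]}}

```text
clock: 13.4
eef_pos: [0.5025, 0.0411, 0.0221]
tool_rot: [0.708, -0.706, -0.003, 0.002]
ft_force: [-6.5, 0.3, 6.1]
grip_width: 0.0336
grasp_force: 60.1
```

```bash
python3 - <<'E'
from h import *
save(panfit(-90,np.array([.505,.160])),"w5.png")
E
```

```text
tcp 13.4 [0.5025 0.0411 0.0221] 0.03359469830251195 [-6.511   0.3077  6.0996]
side wall (array([0.5005, 0.1602]), np.float64(0.06655005229913545), 373) rim (array([0.502 , 0.1585]), np.float64(0.07041238624429916), 87)
  handle (np.float64(-96.53162621245889), np.float64(-89.66049538141331), 553, np.float64(0.2029147872015404))
   pan_rim 0.77 [0.5026 0.1653] 
   pan_centre 0.71 [0.5076 0.1741] 
   handle_root 0.81 [0.4921 0.0545] -96.98476204397652
   handle_tip 0.69 [ 0.5011 -0.0124] -91.31085779929158
scene wall (array([0.4986, 0.1619]), np.float64(0.06746199185034708), 516) rim (array([0.4984, 0.1603]), np.float64(0.07005178358192546), 101)
  handle (np.float64(-177.09569103020766), np.float64(-91.7339846884651), 331, np.float64(0.1988399668738394))
   pan_rim 0.71 [0.5076 0.1641] 
   pan_centre 0.57 [0.5169 0.1516] 
   handle_root 0.61 [0.4911 0.0783] -99.67668073370116Traceback (most recent call last):
  File "<stdin>", line 2, in <module>
  File "h.py", line 47, in panfit
    hh=handle(w,c[0],ang0,half);print("  handle",hh)
  File "h.py", line 35, in handle
    mu=q.mean(0);d=np.linalg.svd(q-mu)[2][0];d*=np.sign(d@mu)
                   ~~~~~~~~~~~~~^^^^^^
    u, s, vh = gufunc(a, signature=signature)
               ~~~~~~^^^^^^^^^^^^^^^^^^^^^^^^
numpy._core._exceptions._ArrayMemoryError: Unable to allocate 9.84 GiB for an array with shape (36341, 36341) and data type float64
```

The centre is about 5 mm short in x, so I nudge it +x, release and rise to check.

Call:
{"method": "arm_command", "body": {"slide": [[0,-0.3,0],[0,-0.6,0],[0,-0.6,0],[0,-0.6,0],[0,-0.6,0]], "spin": [0,0,0,0,0]}}

```text
clock: 14.58
eef_pos: [0.5074, 0.0411, 0.0218]
tool_rot: [0.708, -0.706, -0.003, 0.002]
ft_force: [-8.7, -0.8, 7.6]
grip_width: 0.0339
grasp_force: 60.3
```

Call:
{"method": "arm_command", "body": {"slide": [[0,0,0],[0,0,0],[0,0,0],[0,0,0],[0,0,-3]], "spin": [0,0,0,0,0], "jaw": 8.5}}

```text
clock: 15.2
eef_pos: [0.5097, 0.0404, 0.0506]
tool_rot: [0.707, -0.707, -0.002, 0.002]
ft_force: [0.3, 0.1, -0.1]
grip_width: 0.0849
grasp_force: 0.0
```

Call:
{"method": "arm_command", "body": {"slide": [[0,0,-4],[0,0,-9],[0,0,-14],[0,0,-14],[0,0,-14]], "spin": [0,0,0,0,0]}}

```text
clock: 15.82
eef_pos: [0.5117, 0.0405, 0.1922]
tool_rot: [0.707, -0.707, -0.0, 0.0]
ft_force: [-0.9, 0.3, -0.5]
grip_width: 0.085
grasp_force: 0.0
```

```bash
sed -i 's/np.linalg.svd(q-mu)\[2\]/np.linalg.svd(q-mu,full_matrices=False)[2]/' h.py; python3 - <<'E'
from h import *
save(panfit(-90,np.array([.505,.160])),"w5.png")
E
```

```text
tcp 15.825 [0.5117 0.0405 0.1922] 0.08500411533155461 [-0.8876  0.2573 -0.5321]
side wall (array([0.5052, 0.1613]), np.float64(0.06734554669414393), 638) rim (array([0.5048, 0.1612]), np.float64(0.07080112065885535), 115)
  handle (np.float64(-86.03790040767937), np.float64(-90.03490758276513), 256, np.float64(0.2019046374735437))
   pan_rim 0.63 [0.5021 0.1519] 
   pan_centre 0.62 [0.5023 0.172 ] 
   handle_root 0.59 [0.5017 0.0629] -91.97158163747334
   handle_tip 0.64 [ 0.5097 -0.0123] -88.42247666450682
scene wall (array([0.5022, 0.1629]), np.float64(0.06780662005340778), 523) rim (array([0.5016, 0.1642]), np.float64(0.07050084308371207), 88)
  handle (np.float64(-87.68810629076475), np.float64(-90.80341093490648), 247, np.float64(0.19763203211050656))
   pan_rim 0.63 [0.5056 0.1715] 
   pan_centre 0.66 [0.516  0.1524] 
   handle_root 0.86 [0.4978 0.0848] -95.45872678462729
   handle_tip 0.56 [ 0.507  -0.0088] -89.32548696003724
  handle (np.float64(-88.13557643355811), np.float64(-88.25775591986978), 4158, np.float64(0.1968780553323083))
   pan_rim 0.95 [0.503  0.1625] 
   pan_centre 0.74 [0.5038 0.1598] 
   handle_root 0.78 [0.5095 0.061 ] -87.38519945176132
   handle_tip 0.71 [ 0.5125 -0.0119] -87.5100416276095
```

View pics/w5.png

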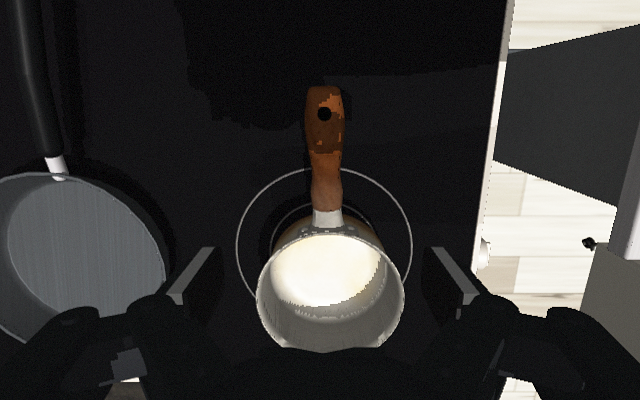

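The wrist view shows the pan (mouth around (330,290)) with its handle pointing up the image along world -y: hole at (324,113), hob's front edge at x≈500. The handle is at -88° and the centre is within 3 mm of the start.

Now I move to look at the lid.

```bash
python3 -c "
from plan import *
c=[.5116,.0402,.193,180]
W=lin(c,[.48,.42,.20,116],10)
c=rows(c,W[:5]);c=rows(c,W[5:])"
```

```text
slide [[-3.8, 0.3, -0.1], [-7.6, 0.6, -0.1], [-11.4, 0.9, -0.2], [-15.2, 1.3, -0.3], [-19.0, 1.6, -0.4]] spin [6.4, 12.8, 19.2, 25.6, 32.0] -> cmd [0.4956, 0.2302, 0.197] 148.0
slide [[-3.1, 2.3, -0.0], [-6.1, 4.5, -0.1], [-9.2, 6.8, -0.2], [-12.2, 9.1, -0.2], [-15.3, 11.4, -0.3]] spin [6.4, 12.8, 19.2, 25.6, 32.0] -> cmd [0.48, 0.4204, 0.2] 116.0
```

Call:
{"method": "arm_command", "body": {"slide": [[-3.8,0.3,-0.1],[-7.6,0.6,-0.1],[-11.4,0.9,-0.2],[-15.2,1.3,-0.3],[-19.0,1.6,-0.4]], "spin": [6.4,12.8,19.2,25.6,32.0]}}

```text
clock: 17.2
eef_pos: [0.4957, 0.2318, 0.1967]
tool_rot: [-0.484, 0.875, -0.0, 0.0]
ft_force: [0.8, 0.8, -0.5]
grip_width: 0.0849
grasp_force: 0.0
```

Call:
{"method": "arm_command", "body": {"slide": [[-3.1,2.3,0],[-6.1,4.5,-0.1],[-9.2,6.8,-0.2],[-12.2,9.1,-0.2],[-15.3,11.4,-0.3]], "spin": [6.4,12.8,19.2,25.6,32.0]}}

```text
clock: 17.82
eef_pos: [0.4798, 0.4219, 0.1994]
tool_rot: [-0.224, 0.975, -0.0, 0.0]
ft_force: [0.4, 0.5, 0.8]
grip_width: 0.0846
grasp_force: 0.0
```

```bash
cat >> h.py <<'E'
def lidfit(p,c0=(.515,.435,.08),tilt=True,rad=.085,zmin=.035):
    w=cloud(p);Q=w[(np.linalg.norm(w-np.array(c0),axis=-1)<rad)&(w[...,2]>zmin)]
    px=p["pixels"][(np.linalg.norm(w-np.array(c0),axis=-1)<rad)&(w[...,2]>zmin)].astype(int)
    Q0=Q;dark=px.max(1)<70;Q=Q0[~dark]
    rng=np.random.default_rng(0);best=(0,)
    for i in range(600):
        s=Q[rng.choice(len(Q),3,False)];n=np.cross(s[1]-s[0],s[2]-s[0]);L=np.linalg.norm(n)
        if L<1e-5:continue
        n/=L;n*=np.sign(n[2])
        if tilt and not(-.8<n[0]<-.3):continue
        c=(abs((Q-s[0])@n)<.0025).sum()
        if c>best[0]:best=(c,n,s[0])
    I=Q[abs((Q-best[2])@best[1])<.003];mu=I.mean(0);n=np.linalg.svd(I-mu,full_matrices=False)[2][2];n*=np.sign(n[2])
    h=(Q0-mu)@n;k=Q0[(h>.014)&(h<.06)&dark]
    print("n",n,"tilt",np.degrees(np.arccos(n[2])),"yaw",np.degrees(np.arctan2(-n[1],-n[0])),len(I),"inl")
    ex=np.cross([0,1,0],n);ex/=np.linalg.norm(ex);ey=np.cross(n,ex)
    if len(k)>20:
        q=np.c_[(k-mu)@ex,(k-mu)@ey];cc,r=cv2.minEnclosingCircle(q.astype(np.float32));med=np.median((k-mu)@n)
        print("knob encl",mu+cc[0]*ex+cc[1]*ey+n*.030,"r",r,"n",len(k),"hmax",np.percentile((k-mu)@n,98),"mean",k.mean(0))
    q=np.c_[(I-mu)@ex,(I-mu)@ey];cc,r=cv2.minEnclosingCircle(q.astype(np.float32));print("disc",mu+cc[0]*ex+cc[1]*ey,r)
E
python3 - <<'E'
from h import *
o=get_obs();print(o["clock"],o["eef_pos"],o["joint_pos"])
for n in ["wrist","side","scene"]:
    p=camera(n);print(n);lidfit(p)
    if n=="wrist":save(p,"w6.png")
    for k in ["lid_knob","lid"]:
        r=landmark_of(p,k)
        if r:print(k,r[0]["confidence"],r[0]["centre"],deproj(p,r[0]["centre"]),onz(p,r[0]["centre"],.1))
E
```

```text
17.825 [0.4798 0.4219 0.1994] [ 0.7213  0.5289  0.4229  1.4649 -0.0001  0.2704]
wrist
n [-0.4637 -0.287   0.8382] tilt 33.04831214186941 yaw 31.75971353670116 10505 inl
knob encl [0.507  0.4299 0.0949] r 0.015075739473104477 n 1077 hmax 0.04621481202071907 mean [0.5027 0.4278 0.1064]
disc [0.5207 0.4388 0.0698] 0.0747995600104332
lid_knob 0.77 [316.2, 212.2] [0.502  0.4271 0.1096] [0.5052 0.4284 0.1   ]
lid 0.96 [318.0, 223.2] [0.5089 0.4321 0.1132] [0.5136 0.4342 0.1   ]
side
n [-0.4792 -0.269   0.8355] tilt 33.33304196786648 yaw 29.309296704655655 492 inl
knob encl [0.5069 0.4251 0.0914] r 0.01496216468513012 n 86 hmax 0.04865186807642061 mean [0.5053 0.4194 0.0959]
disc [0.5225 0.4366 0.0681] 0.07455088198184967
lid_knob 0.79 [278.5, 153.4] [0.5036 0.4198 0.1046] [0.5062 0.4304 0.1   ]
lid 0.86 [283.1, 163.2] [0.5178 0.4205 0.0663] [0.4994 0.348  0.1   ]
scene
n [-0.4756 -0.2682  0.8378] tilt 33.09178659848399 yaw 29.415996260746525 798 inl
knob encl [0.5024 0.4333 0.0935] r 0.014696341007947922 n 140 hmax 0.04788300111225126 mean [0.4978 0.4353 0.0977]
disc [0.5175 0.4431 0.0694] 0.07435070723295212
lid_knob 0.87 [246.4, 237.4] [0.4885 0.4297 0.0973] [0.4847 0.4321 0.1   ]
lid 0.95 [236.4, 243.3] [0.5127 0.4472 0.0748] [0.4779 0.4682 0.1   ]
```

View pics/w6.png

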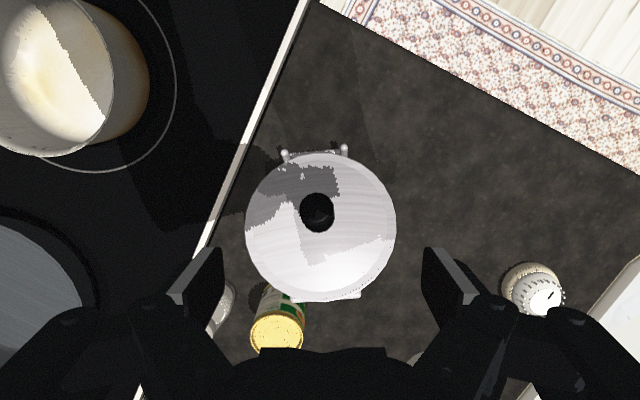

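The wrist view shows the lid disc centred at (320,228), with its knob at (317,212) between the open fingers. The tin is at (277,330). The worktop towards the robot and to the right, around (430,130), is free.

Knob at about (0.5065, 0.430, 0.095), rest yaw about 30°. I'll plan the grasp and look for a free flat spot on the worktop to level the lid.

```bash
python3 - <<'E'
from h import *
from plan import rows,lin
G=np.full((60,80),-9.)  # x .2-.8, y 0.2..1.0 1cm
for n in ["wrist","side","scene"]:
    w=cloud(camera(n)).reshape(-1,3);w=w[np.isfinite(w).all(1)&(w[:,2]<.13)&(w[:,2]>-.05)]
    i=((w[:,0]-.2)*100).astype(int);j=((w[:,1]-.2)*100).astype(int);k=(i>=0)&(i<60)&(j>=0)&(j<80)
    np.maximum.at(G,(i[k],j[k]),w[k,2])
ok=(abs(G+.003)<.008).astype(np.uint8)
ok=cv2.morphologyEx(ok,cv2.MORPH_CLOSE,np.ones((3,3),np.uint8))
D=cv2.distanceTransform(ok,cv2.DIST_L2,5)
for x in range(16,40,2): print(round(.2+x/100,2),[f"{.2+y/100:.2f}:{D[x,y]:.0f}" for y in range(16,52,3)])
c=[.48,.4204,.20,116]
e=[.5055,.4295,.050,120.5]
W=lin(c,[.5055,.4295,.12,120.5],2)+lin([.5055,.4295,.12,120.5],e,3);rows(c,W)
E
```

```text
0.36 ['0.36:4', '0.39:4', '0.42:4', '0.45:4', '0.48:4', '0.51:4', '0.54:4', '0.57:4', '0.60:4', '0.63:4', '0.66:4', '0.69:4']
0.38 ['0.36:6', '0.39:6', '0.42:6', '0.45:6', '0.48:6', '0.51:6', '0.54:6', '0.57:6', '0.60:6', '0.63:6', '0.66:6', '0.69:6']
0.4 ['0.36:7', '0.39:6', '0.42:5', '0.45:5', '0.48:5', '0.51:6', '0.54:8', '0.57:8', '0.60:8', '0.63:8', '0.66:8', '0.69:7']
0.42 ['0.36:5', '0.39:4', '0.42:3', '0.45:3', '0.48:3', '0.51:5', '0.54:6', '0.57:9', '0.60:10', '0.63:8', '0.66:6', '0.69:5']
0.44 ['0.36:3', '0.39:3', '0.42:1', '0.45:1', '0.48:1', '0.51:3', '0.54:5', '0.57:8', '0.60:9', '0.63:7', '0.66:5', '0.69:3']
0.46 ['0.36:1', '0.39:1', '0.42:0', '0.45:0', '0.48:0', '0.51:1', '0.54:4', '0.57:7', '0.60:9', '0.63:6', '0.66:4', '0.69:1']
0.48 ['0.36:1', '0.39:0', '0.42:0', '0.45:0', '0.48:0', '0.51:1', '0.54:3', '0.57:6', '0.60:8', '0.63:5', '0.66:2', '0.69:0']
0.5 ['0.36:1', '0.39:0', '0.42:0', '0.45:0', '0.48:0', '0.51:0', '0.54:3', '0.57:6', '0.60:8', '0.63:5', '0.66:2', '0.69:0']
0.52 ['0.36:0', '0.39:0', '0.42:0', '0.45:0', '0.48:0', '0.51:0', '0.54:3', '0.57:6', '0.60:8', '0.63:5', '0.66:2', '0.69:0']
0.54 ['0.36:0', '0.39:0', '0.42:0', '0.45:0', '0.48:0', '0.51:1', '0.54:4', '0.57:6', '0.60:8', '0.63:5', '0.66:3', '0.69:1']
0.56 ['0.36:1', '0.39:0', '0.42:0', '0.45:0', '0.48:0', '0.51:1', '0.54:4', '0.57:7', '0.60:9', '0.63:6', '0.66:4', '0.69:3']
0.58 ['0.36:2', '0.39:0', '0.42:0', '0.45:0', '0.48:1', '0.51:2', '0.54:4', '0.57:7', '0.60:7', '0.63:6', '0.66:5', '0.69:5']
slide [[-1.3, -0.1, 4.0], [-2.7, -0.3, 8.0], [-2.7, -0.3, 10.3], [-2.7, -0.3, 12.7], [-2.7, -0.3, 15.0]] spin [-2.2, -4.5, -4.5, -4.5, -4.5] -> cmd [0.5056, 0.4295, 0.05] 120.5
```

Call:
{"method": "arm_command", "body": {"slide": [[-1.3,-0.1,4.0],[-2.7,-0.3,8.0],[-2.7,-0.3,10.3],[-2.7,-0.3,12.7],[-2.7,-0.3,15.0]], "spin": [-2.2,-4.5,-4.5,-4.5,-4.5]}}

```text
clock: 19.05
eef_pos: [0.5058, 0.4295, 0.0487]
tool_rot: [-0.263, 0.965, -0.0, -0.0]
ft_force: [-0.4, 0.7, -0.1]
grip_width: 0.085
grasp_force: 0.0
```

Call:
{"method": "arm_command", "body": {"slide": [[0,0,0],[0,0,0],[0,0,0],[0,0,0],[0,0,0]], "spin": [0,0,0,0,0], "jaw": 1.0}}

```text
clock: 19.68
eef_pos: [0.5067, 0.4304, 0.0515]
tool_rot: [-0.263, 0.965, 0.0, 0.002]
ft_force: [-0.7, -1.8, 6.3]
grip_width: 0.0281
grasp_force: 59.2
```

```bash
python3 - <<'E'
from h import *
o=get_obs();print(o["eef_pos"],o["ft_force"],o["grip_width"])
p=camera("wrist");lidfit(p)
E
```

```text
[0.5067 0.4304 0.0515] [-0.6823 -1.7942  6.2614] 0.028099558782915944
n [-0.5102 -0.3405  0.7898] tilt 37.837779999801455 yaw 33.71935820638419 18920 inl
knob encl [0.5272 0.4435 0.1161] r 0.04985063150525093 n 10222 hmax 0.05977089987039506 mean [0.5015 0.4323 0.1167]
disc [0.5161 0.4252 0.063 ] 0.06560787558555603
```

Call:
{"method": "arm_command", "body": {"slide": [[0,0,-1],[0,0,-3],[0,0,-6],[0,0,-9],[0,0,-11]], "spin": [0,0,0,0,0]}}

```text
clock: 20.35
eef_pos: [0.5056, 0.4302, 0.161]
tool_rot: [-0.263, 0.965, 0.0, 0.0]
ft_force: [-0.7, 0.1, -2.3]
grip_width: 0.0278
grasp_force: 59.4
```

```bash
python3 - <<'E'
from h import *
o=get_obs();print(o["eef_pos"],o["ft_force"],o["grip_width"],o["grasp_force"])
for n in ["side","scene"]:
    print(n);lidfit(camera(n),c0=(.515,.435,.19),zmin=.13)
from plan import rows,lin
c=[.5056,.4295,.16,120.5]
W=lin(c,[.378,.546,.12,120.5],5);rows(c,W)
E
```

```text
[0.5056 0.4302 0.161 ] [-0.6614  0.1245 -2.2716] 0.027787366573019546 59.39587011002004
side
n [-0.4717 -0.3229  0.8205] tilt 34.86294168080711 yaw 34.390298580374065 542 inl
knob encl [0.522  0.4333 0.2134] r 0.04088727757334709 n 174 hmax 0.059279160065180095 mean [0.503  0.4235 0.2148]
disc [0.523  0.4323 0.1771] 0.07239293307065964
scene
n [-0.5319 -0.2763  0.8004] tilt 36.82693690300397 yaw 27.448622088225676 769 inl
knob encl [0.5177 0.4396 0.2184] r 0.048181623220443726 n 187 hmax 0.05928475697857649 mean [0.4955 0.4352 0.2191]
disc [0.5164 0.4421 0.1809] 0.0737706646323204
slide [[1.0, 3.3, 0.8], [2.0, 6.6, 1.6], [3.0, 9.9, 2.4], [4.1, 13.2, 3.2], [5.1, 16.5, 4.0]] spin [-0.0, -0.0, -0.0, -0.0, -0.0] -> cmd [0.3779, 0.5458, 0.12] 120.5
```

The lid is held at its 35° tilt. I carry it to the free worktop spot and tip it level against the surface.

Call:
{"method": "arm_command", "body": {"slide": [[1.0,3.3,0.8],[2.0,6.6,1.6],[3.0,9.9,2.4],[4.1,13.2,3.2],[5.1,16.5,4.0]], "spin": [0,0,0,0,0]}}

```text
clock: 21.08
eef_pos: [0.3762, 0.5459, 0.1174]
tool_rot: [-0.263, 0.965, -0.001, -0.001]
ft_force: [0.5, 1.2, -2.3]
grip_width: 0.0278
grasp_force: 59.4
```

Call:
{"method": "arm_command", "body": {"slide": [[0,0,3],[0,0,6],[0,0,8],[0,0,9],[0,0,9]], "spin": [0,0,0,0,0]}}

```text
clock: 21.7
eef_pos: [0.3774, 0.5455, 0.0285]
tool_rot: [-0.263, 0.965, -0.001, -0.001]
ft_force: [-0.4, 0.5, -2.1]
grip_width: 0.0277
grasp_force: 59.6
```

Call:
{"method": "arm_command", "body": {"slide": [[-0.2,0,0.5],[-0.5,0,0.7],[-0.9,0,0.9],[-1.2,0,1.1],[-1.6,0,1.4]], "spin": [0,0,0,0,0]}}

```text
clock: 22.32
eef_pos: [0.3917, 0.5552, 0.0176]
tool_rot: [-0.264, 0.965, 0.001, 0.001]
ft_force: [-1.4, -0.5, 4.1]
grip_width: 0.0281
grasp_force: 60.6
```

```bash
python3 - <<'E'
from h import *
o=get_obs();print(o["eef_pos"],o["ft_force"],o["grip_width"],o["grasp_force"])
for n in ["side","scene"]:
    p=camera(n);print(n);lidfit(p,c0=(.40,.555,.03),zmin=.008,tilt=False)
E
```

```text
[0.3917 0.5552 0.0176] [-1.3863 -0.5124  4.053 ] 0.028089521533685602 60.64240526407957
side
n [-0.302  -0.2319  0.9247] tilt 22.380696884061106 yaw 37.526700865222345 377 inl
knob encl [0.3937 0.5595 0.0625] r 0.03604694455862045 n 123 hmax 0.05938410175424306 mean [0.3894 0.5468 0.0697]
disc [0.4075 0.5522 0.0327] 0.07078258693218231
scene
n [-0.3484 -0.1529  0.9248] tilt 22.36482140650249 yaw 23.695059283197608 1010 inl
knob encl [0.3965 0.5546 0.0629] r 0.036733854562044144 n 188 hmax 0.05839553766670671 mean [0.3811 0.5573 0.0697]
disc [0.3961 0.5733 0.0334] 0.07067298144102097
```

It's rotating as planned: tilt now 22° with about 6 N at the contact. I continue to level, then release.

Call:
{"method": "arm_command", "body": {"slide": [[-0.3,0,0.3],[-0.7,0,0.6],[-1.1,0,0.9],[-1.5,0,1.1],[-1.9,0,1.4]], "spin": [0,0,0,0,0]}}

```text
clock: 23.05
eef_pos: [0.408, 0.565, 0.0037]
tool_rot: [-0.264, 0.965, 0.001, 0.0]
ft_force: [-3.8, -0.9, 7.8]
grip_width: 0.0278
grasp_force: 62.0
```

Call:
{"method": "arm_command", "body": {"slide": [[-0.1,0,0.1],[-0.2,0,0.3],[-0.2,0,0.3],[-0.2,0,0.3],[-0.2,0,0.3]], "spin": [0,0,0,0,0]}}

```text
clock: 23.68
eef_pos: [0.4107, 0.5667, 0.0013]
tool_rot: [-0.263, 0.965, 0.002, 0.002]
ft_force: [-0.5, -0.5, 7.9]
grip_width: 0.0281
grasp_force: 62.5
```

```bash
python3 - <<'E'
from h import *
o=get_obs();print(o["eef_pos"],o["ft_force"],o["grip_width"],o["grasp_force"])
for n in ["side","scene"]:
    p=camera(n);print(n);lidfit(p,c0=(.41,.565,.03),zmin=.006,tilt=False)
E
```

```text
[0.4107 0.5667 0.0013] [-0.5482 -0.4653  7.8734] 0.02809343291840808 62.492413418367505
side
n [-0.0266 -0.0975  0.9949] tilt 5.8012703665889696 yaw 74.72423095840972 305 inl
knob encl [0.4036 0.5704 0.0467] r 0.03906525671482086 n 132 hmax 0.05869465355447695 mean [0.4064 0.5575 0.0544]
disc [0.4104 0.5424 0.014 ] 0.06586416065692902
scene
n [-0.0419 -0.0325  0.9986] tilt 3.040735820269707 yaw 37.84453349494181 957 inl
knob encl [0.406  0.5694 0.0428] r 0.027104893699288368 n 197 hmax 0.05823056724590285 mean [0.3979 0.5689 0.0522]
disc [0.4052 0.5664 0.0126] 0.07549498975276947
```

Call:
{"method": "arm_command", "body": {"slide": [[-0.1,0,0.2],[-0.1,0,0.3],[-0.1,0,0.3],[-0.1,0,0.3],[-0.1,0,0.3]], "spin": [0,0,0,0,0]}}

```text
clock: 24.4
eef_pos: [0.4128, 0.5679, -0.0006]
tool_rot: [-0.263, 0.965, 0.002, 0.003]
ft_force: [0.6, 0.6, 10.2]
grip_width: 0.0276
grasp_force: 63.0
```

Call:
{"method": "arm_command", "body": {"slide": [[0,0,0],[0,0,0],[0,0,0],[0,0,0],[0,0,-2]], "spin": [0,0,0,0,0], "jaw": 8.5}}

```text
clock: 25.02
eef_pos: [0.4093, 0.5637, 0.0131]
tool_rot: [-0.263, 0.965, -0.002, -0.002]
ft_force: [0.6, 0.2, 1.2]
grip_width: 0.0854
grasp_force: 0.0
```

Call:
{"method": "arm_command", "body": {"slide": [[0,0,-4],[0,0,-9],[0,0,-14],[0,0,-14],[0,0,-14]], "spin": [0,0,0,0,0]}}

```text
clock: 25.65
eef_pos: [0.4105, 0.5653, 0.1552]
tool_rot: [-0.263, 0.965, -0.0, -0.0]
ft_force: [-0.1, -1.7, -0.6]
grip_width: 0.0849
grasp_force: 0.0
```

```bash
python3 - <<'E'
from h import *
o=get_obs();print(o["eef_pos"],o["ft_force"],o["grip_width"],o["tool_rot"])
for n in ["wrist","side","scene"]:
    p=camera(n);print(n);lidfit(p,c0=(.41,.565,.03),zmin=.006,tilt=False)
    r=landmark_of(p,"lid_knob")
    if r:print(r[0]["confidence"],onz(p,r[0]["centre"],.041))
    if n=="wrist":save(p,"w7.png")
E
```

```text
[0.4105 0.5653 0.1552] [-0.0968 -1.6944 -0.6127] 0.08491484001792418 [-0.2634  0.9647 -0.0001 -0.0001]
wrist
n [-0.0001 -0.0052  1.    ] tilt 0.29571652846096613 yaw 88.72117487120867 10411 inl
knob encl [0.4089 0.5657 0.0413] r 0.014751356095075607 n 1058 hmax 0.04871994320943896 mean [0.4068 0.5641 0.0558]
disc [0.4093 0.5659 0.0113] 0.07375533133745193
0.77 [0.4087 0.5663 0.041 ]
side
n [ 0.0189 -0.0723  0.9972] tilt 4.285465728739776 yaw 104.65060648028044 291 inl
knob encl [0.4095 0.5581 0.0436] r 0.016106683760881424 n 77 hmax 0.0446792431551016 mean [0.4083 0.5547 0.0455]
disc [0.4151 0.5426 0.0123] 0.06643491983413696
0.65 [0.4052 0.5784 0.041 ]
scene
n [-0.0602  0.0131  0.9981] tilt 3.5333177095400847 yaw -12.29749232158103 968 inl
knob encl [0.4033 0.5661 0.0435] r 0.01642800308763981 n 177 hmax 0.04582991829828469 mean [0.4004 0.5694 0.0474]
disc [0.3991 0.5682 0.0132] 0.07212138921022415
0.9 [0.398  0.5648 0.041 ]
```

View pics/w7.png

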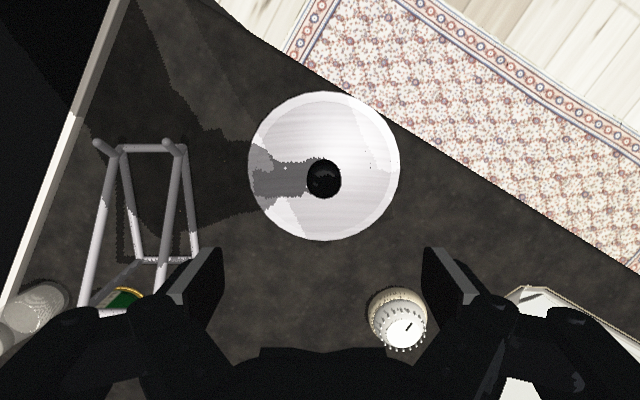

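The wrist view shows the lid lying flat on the worktop, disc centred at (323,165) and knob at (323,178), with the empty rest at (150,200). Now I regrasp the upright knob.

Call:
{"method": "arm_command", "body": {"slide": [[0.1,0.15,4],[0.1,0.15,9],[0.1,0.15,13],[0.1,0.15,15],[0.1,0.15,15.7]], "spin": [0,0,0,0,0]}}

```text
clock: 26.58
eef_pos: [0.4079, 0.5647, -0.0042]
tool_rot: [-0.263, 0.965, -0.001, -0.002]
ft_force: [0.3, -0.4, 0.3]
grip_width: 0.0852
grasp_force: 0.0
```

Call:
{"method": "arm_command", "body": {"slide": [[0,0,0],[0,0,0],[0,0,0],[0,0,0],[0,0,0]], "spin": [0,0,0,0,0], "jaw": 1.0}}

```text
clock: 27.2
eef_pos: [0.4097, 0.5672, 0.0003]
tool_rot: [-0.263, 0.965, 0.001, 0.001]
ft_force: [0.6, 1.0, 6.6]
grip_width: 0.028
grasp_force: 59.9
```

Call:
{"method": "arm_command", "body": {"slide": [[0,0,-1],[0,0,-4],[0,0,-9],[0,0,-14],[0,0,-17]], "spin": [0,0,0,0,0]}}

```text
clock: 27.82
eef_pos: [0.4093, 0.5667, 0.1717]
tool_rot: [-0.263, 0.965, 0.001, 0.001]
ft_force: [0.7, -0.3, -2.8]
grip_width: 0.028
grasp_force: 59.5
```

```bash
python3 - <<'E'
from h import *
o=get_obs();print(o["eef_pos"],o["ft_force"],o["grip_width"],o["grasp_force"])
for n in ["side","scene"]:
    p=camera(n);print(n);lidfit(p,c0=(.41,.565,.2),zmin=.17,tilt=False)
from plan import rows,lin
import math
# cmd after lift
c=[.4090,.5660,.169,120.5]
W=lin(c,[.5037,.162,.20,150],10);c=rows(c,W[:5]);rows(c,W[5:])
E
```

```text
[0.4093 0.5667 0.1717] [ 0.6847 -0.3226 -2.833 ] 0.027979780402004543 59.51096389442682
side
n [-0.0258 -0.1017  0.9945] tilt 6.0208726524698974 yaw 75.76372865257395 295 inl
knob encl [0.399  0.5689 0.217 ] r 0.04028541222214699 n 163 hmax 0.05957846605939353 mean [0.4052 0.5593 0.2267]
disc [0.3982 0.5367 0.1836] 0.061696309596300125
scene
n [-0.0866  0.0315  0.9957] tilt 5.285991021180543 yaw -19.978964219721842 924 inl
knob encl [0.4065 0.5591 0.2212] r 0.03729187697172165 n 243 hmax 0.05859711086545545 mean [0.3993 0.5688 0.2285]
disc [0.3838 0.5781 0.1885] 0.06735707074403763
slide [[1.2, -4.0, -0.3], [2.5, -7.9, -0.6], [3.7, -11.9, -0.9], [4.9, -15.8, -1.2], [6.2, -19.8, -1.5]] spin [-3.0, -5.9, -8.8, -11.8, -14.8] -> cmd [0.4561, 0.3639, 0.184] 135.3
slide [[2.2, -3.5, -0.4], [4.4, -7.0, -0.7], [6.6, -10.6, -1.0], [8.8, -14.1, -1.3], [11.0, -17.6, -1.6]] spin [-2.9, -5.8, -8.8, -11.8, -14.7] -> cmd [0.5038, 0.1619, 0.2] 150.0
```

Call:
{"method": "arm_command", "body": {"slide": [[1.2,-4.0,-0.3],[2.5,-7.9,-0.6],[3.7,-11.9,-0.9],[4.9,-15.8,-1.2],[6.2,-19.8,-1.5]], "spin": [-3.0,-5.9,-8.8,-11.8,-14.8]}}

```text
clock: 28.55
eef_pos: [0.4552, 0.3619, 0.181]
tool_rot: [-0.386, 0.922, -0.001, -0.002]
ft_force: [0.7, -0.3, -2.0]
grip_width: 0.028
grasp_force: 59.7
```

Call:
{"method": "arm_command", "body": {"slide": [[2.2,-3.5,-0.4],[4.4,-7.0,-0.7],[6.6,-10.6,-1.0],[8.8,-14.1,-1.3],[11.0,-17.6,-1.6]], "spin": [-2.9,-5.8,-8.8,-11.8,-14.7]}}

```text
clock: 29.18
eef_pos: [0.5028, 0.1604, 0.1972]
tool_rot: [-0.501, 0.865, 0.0, -0.002]
ft_force: [0.2, 0.6, -1.9]
grip_width: 0.0279
grasp_force: 59.7
```

Call:
{"method": "arm_command", "body": {"slide": [[0,0,3],[0,0,6],[0,0,9],[0,0,10],[0,0,10]], "spin": [0,0,0,0,0]}}

```text
clock: 29.8
eef_pos: [0.5029, 0.1618, 0.0981]
tool_rot: [-0.5, 0.866, 0.0, -0.002]
ft_force: [0.1, -0.5, -2.4]
grip_width: 0.028
grasp_force: 59.7
```

```bash
python3 - <<'E'
from h import *
o=get_obs();print(o["clock"],o["eef_pos"],o["ft_force"],o["grip_width"],o["joint_pos"])
ims=[]
for n in ["side","scene"]:
    p=camera(n);w=cloud(p);q=np.hypot(w[...,0]-.504,w[...,1]-.162)
    print(n,"wall",circ(w[(w[...,2]>.01)&(w[...,2]<.06)&(q<.085)][:,:2]))
    E=w[(w[...,2]>.095)&(w[...,2]<.125)&(q<.09)];d=np.hypot(*(E[:,:2]-[.504,.162]).T);F=E[d>.064]
    print("lid rim circ",circ(F[:,:2]),"z",np.percentile(F[:,2],[5,50,95]))
    A=np.c_[F[:,:2]-[.504,.162],np.ones(len(F))];print("edge plane",np.linalg.lstsq(A,F[:,2],rcond=None)[0])
    c=(250,150) if n=="side" else (265,165)
    ims.append(cv2.resize(p["pixels"][c[1]:c[1]+100,c[0]:c[0]+100],(400,400),interpolation=cv2.INTER_CUBIC))
cv2.imwrite("pics/c8.png",np.hstack(ims)[:,:,::-1])
E
```

```text
29.8 [0.5029 0.1618 0.0981] [ 0.134  -0.4845 -2.3637] 0.027969558126356753 [ 0.3114  0.3665 -0.1014  1.1062 -0.     -0.7367]
side wall (array([0.5051, 0.1609]), np.float64(0.06721597133526064), 584)
lid rim circ (array([0.5022, 0.1584]), np.float64(0.07049160690244755), 171) z [0.1037 0.1062 0.108 ]
edge plane [-0.0027 -0.0002  0.1061]
scene wall (array([0.5019, 0.1631]), np.float64(0.06736805694053143), 569)
lid rim circ (array([0.5004, 0.1626]), np.float64(0.0700775522913103), 149) z [0.1048 0.1076 0.1105]
edge plane [-0.0017 -0.0001  0.1076]
```

View pics/c8.png

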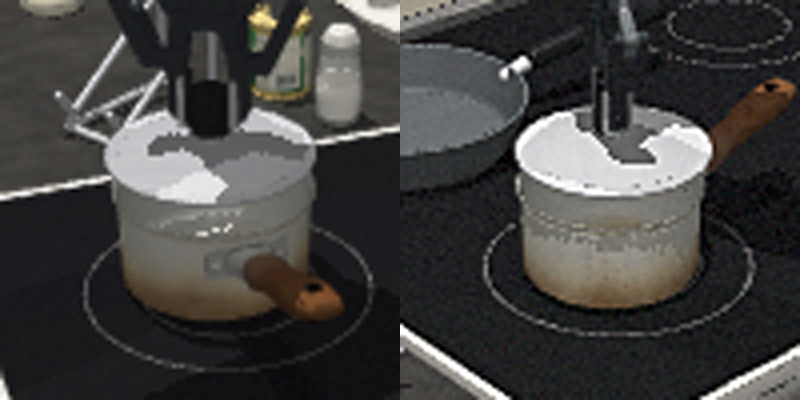

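Both crops show the lid level above the pan, about 2 mm off centre. I correct that and lower gently.

Call:
{"method": "arm_command", "body": {"slide": [[-0.1,0,0.6],[-0.2,-0.1,1.2],[-0.2,-0.1,1.7],[-0.2,-0.1,2.0],[-0.2,-0.1,2.2]], "spin": [0,0,0,0,0]}}

```text
clock: 30.52
eef_pos: [0.5058, 0.1633, 0.0772]
tool_rot: [-0.5, 0.866, 0.0, -0.0]
ft_force: [-0.2, 0.0, -2.4]
grip_width: 0.0285
grasp_force: 59.7
```

Call:
{"method": "arm_command", "body": {"slide": [[0,0,0.1],[0,0,0.2],[0,0,0.3],[0,0,0.4],[0,0,0.4]], "spin": [0,0,0,0,0]}}

```text
clock: 31.15
eef_pos: [0.506, 0.1634, 0.0735]
tool_rot: [-0.5, 0.866, -0.0, 0.0]
ft_force: [-0.1, 0.8, -2.2]
grip_width: 0.0278
grasp_force: 59.8
```

Call:
{"method": "arm_command", "body": {"slide": [[0,0,0.1],[0,0,0.1],[0,0,0.2],[0,0,0.2],[0,0,0.2]], "spin": [0,0,0,0,0]}}

```text
clock: 31.78
eef_pos: [0.5062, 0.1634, 0.0731]
tool_rot: [-0.5, 0.866, -0.0, 0.001]
ft_force: [-3.2, -2.4, 10.3]
grip_width: 0.0278
grasp_force: 61.1
```

Call:
{"method": "arm_command", "body": {"slide": [[0,0,0.1],[0,0,0.1],[0,0,0.2],[0,0,0.2],[0,0,0.2]], "spin": [0,0,0,0,0]}}

```text
clock: 32.4
eef_pos: [0.5063, 0.1635, 0.0731]
tool_rot: [-0.5, 0.866, -0.0, 0.001]
ft_force: [-7.6, -3.4, 20.3]
grip_width: 0.0281
grasp_force: 62.3
```

```bash
cat >> h.py <<'E'
def lidpan():
    o=get_obs();print(o["clock"],o["eef_pos"],o["ft_force"])
    for n in ["side","scene"]:
        p=camera(n);w=cloud(p);q=np.hypot(w[...,0]-.504,w[...,1]-.162)
        print(n,"wall",circ(w[(w[...,2]>.01)&(w[...,2]<.06)&(q<.085)][:,:2]))
        E=w[(w[...,2]>.078)&(w[...,2]<.1)&(q<.09)];d=np.hypot(*(E[:,:2]-[.505,.162]).T);F=E[d>.064]
        print("lid rim circ",circ(F[:,:2]),"z",np.percentile(F[:,2],[5,50,95]))
        A=np.c_[F[:,:2]-[.504,.162],np.ones(len(F))];print("edge plane",np.linalg.lstsq(A,F[:,2],rcond=None)[0])
E
python3 -c "
from h import *
lidpan()"
```

```text
32.4 [0.5063 0.1635 0.0731] [-7.588  -3.3833 20.2969]
side wall (array([0.5054, 0.1617]), np.float64(0.06781678296435985), 418)
lid rim circ (array([0.5055, 0.1596]), np.float64(0.0700524055350863), 187) z [0.079  0.0812 0.083 ]
edge plane [0.001  0.0022 0.0812]
scene wall (array([0.5013, 0.1633]), np.float64(0.06705400356550145), 407)
lid rim circ (array([0.502 , 0.1643]), np.float64(0.0699407267703316), 172) z [0.0788 0.0814 0.0842]
edge plane [-0.0011  0.0023  0.0815]
```

It has made contact (22 N), level and centred. I ease the pressure, release and withdraw.

Call:
{"method": "arm_command", "body": {"slide": [[0,0,-0.1],[0,0,-0.2],[0,0,-0.3],[0,0,-0.3],[0,0,-0.3]], "spin": [0,0,0,0,0]}}

```text
clock: 33.12
eef_pos: [0.5062, 0.1634, 0.0732]
tool_rot: [-0.5, 0.866, -0.0, 0.0]
ft_force: [-3.1, -1.7, 6.6]
grip_width: 0.0284
grasp_force: 60.7
```

Call:
{"method": "arm_command", "body": {"slide": [[0,0,0],[0,0,0],[0,0,0],[0,0,0],[0,0,0]], "spin": [0,0,0,0,0], "jaw": 8.5}}

```text
clock: 33.75
eef_pos: [0.5059, 0.1634, 0.0724]
tool_rot: [-0.5, 0.866, 0.0, -0.0]
ft_force: [0.8, -0.1, 0.3]
grip_width: 0.085
grasp_force: 0.0
```

Call:
{"method": "arm_command", "body": {"slide": [[0,0,-3],[0,0,-7],[0,0,-11],[0,0,-14],[0,0,-14]], "spin": [0,0,0,0,0]}}

```text
clock: 34.38
eef_pos: [0.5078, 0.164, 0.2153]
tool_rot: [-0.5, 0.866, -0.001, 0.003]
ft_force: [-0.1, -0.5, -0.1]
grip_width: 0.0851
grasp_force: 0.0
```

```bash
python3 - <<'E'
from h import *
lidpan()
p=panfit(-90,np.array([.504,.162]));lidfit(p,c0=(.504,.162,.1),zmin=.075,tilt=False)
s=camera("side")["pixels"][130:370,190:480];q=camera("scene")["pixels"][150:290,190:450]
cv2.imwrite("pics/fin.png",np.hstack([cv2.resize(s,(397,330)),cv2.resize(q,(400,330))])[:,:,::-1])
E
```

```text
34.375 [0.5078 0.164  0.2153] [-0.1358 -0.4723 -0.1212]
side wall (array([0.5053, 0.1619]), np.float64(0.06800944281412773), 427)
lid rim circ (array([0.5052, 0.1596]), np.float64(0.0695134673235178), 199) z [0.0791 0.0812 0.0833]
edge plane [0.0039 0.0043 0.0813]
scene wall (array([0.5017, 0.1634]), np.float64(0.06697602435122504), 398)
lid rim circ (array([0.5018, 0.1642]), np.float64(0.06979194455652425), 151) z [0.0788 0.0815 0.0842]
edge plane [0.0014 0.0016 0.0815]
tcp 34.475 [0.5058 0.1634 0.212 ] 0.08506208565105546 [ 0.6847 -0.4624 -0.5744]
side wall (array([0.5052, 0.1617]), np.float64(0.06771731929763608), 359) rim (array([0.5058, 0.1595]), np.float64(0.07060645391572888), 80)
  handle (np.float64(-85.96882135161833), np.float64(-90.04575948091748), 262, np.float64(0.2008342137297438))
   pan_centre 0.62 [0.686  0.3697] 
   handle_root 0.83 [0.5038 0.0579] -90.10840474423496
   handle_tip 0.84 [0.5098 0.003 ] -87.91119464074448
scene wall (array([0.5016, 0.1632]), np.float64(0.06691706504222966), 330) rim (array([0.5034, 0.1619]), np.float64(0.07241147254611087), 93)
  handle (np.float64(-87.36114602743778), np.float64(-90.41981605758278), 241, np.float64(0.19830433485741136))
   pan_rim 0.95 [0.5083 0.1602] 
   pan_centre 0.58 [0.5096 0.1607] 
   handle_root 0.55 [0.5062 0.0649] -88.72225734004618
   handle_tip 0.97 [ 0.5097 -0.0168] -88.16196224099303
  handle (np.float64(-84.10349359346287), np.float64(-87.84193297286666), 3504, np.float64(0.17431384918762827))
   handle_root 0.67 [0.5076 0.0607] -87.97558744167311
n [-0.0089 -0.0262  0.9996] tilt 1.5830042010584024 yaw 71.22210783009908 11632 inl
knob encl [0.5055 0.1622 0.1156] r 0.014694120734930038 n 1184 hmax 0.0473808123031325 mean [0.5042 0.1599 0.1285]
disc [0.5053 0.1623 0.0856] 0.07329961657524109
```

View pics/fin.png

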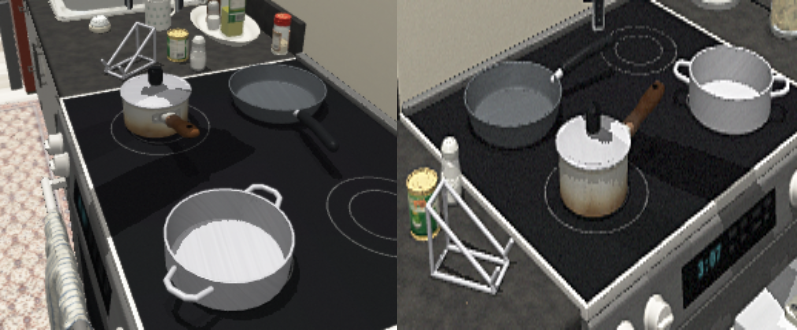

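The lid is seated level on the pan, the handle is turned in clear of the casserole, and nothing else has moved. I'm handing it in.

```bash
python3 -c "
from workcell import *
print(job_done())"
```

```text
the job is handed in; nothing more can be done
None
```

The job is handed in at about 34 s: the handle points inward at about -88° (-90° is exactly parallel to the front edge), clear of the casserole, and the lid is seated level on the pan; a first mis-grip nudged the pan about 10 mm, and I brought it back to within about 3 mm of its spot.

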